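# Put the coffee scoop away in its canister

## Robot

A 6-joint arm with a two-finger parallel gripper is mounted at the origin on the work surface. World frame = base frame: x ahead of the robot, y to its left, z up, the work surface at z = 0. Lengths are in m, angles in rad, forces in N, time in s.
With the tool pointing down it reaches from about 0.225 to 0.875 m from the base axis. Payload 3.4 kg.
Tool frame: the origin (TCP) lies at the very end of the fingers, on their centre line; the grasp point (between the pads) lies 19 mm behind it; z points along the fingers, y is the direction in which the jaws open and shut (so a half turn about z gives the same grasp; the last joint's range is limited). The gripper opens to 85 mm and grips with 20 to 120 N. Pads are 22 mm wide; open, the fingers measure 114 mm over their backs; the gripper's body (76 mm by 85 mm) begins 54 mm behind the grasp point. The pads swing forward as they close: fully open they stand 13 mm farther back than shut.
Start: joints at [-1.389, 0.276, 1.505, -0, 1.361, -0.121], TCP at [0.171, -0.549, 0.231] pointing down, gripper open.
Joint ranges: [-2.89, 2.89], [-0.75, 2.08], [0.22, 2.7], [-1.18, 4.32], [0.11, 2.71], [-2.7, 2.7]. Speed limits (rad/s): [2.57, 2.57, 3.14, 3.14, 3.14, 3.14].

## Interface

Orientations are given as a unit quaternion [w, x, y, z].
In Python, from rig import telemetry, imaging, manip, finder gives the robot as it stands.
- The arm moves only by the tool arm_command, never from a script. Its argument "steps" is a list of rows, each a list of 3 entries, a list of its own where there are three numbers: the turn, a rotation vector about the world's x, y, z in rad, then the shift along the world's x, y, z in mm, then the closure in counts, from 0 (fully open) to 255 (shut). In form: [[[rx, ry, rz], [dx, dy, dz], grip], ...]. A call has 1 to 20 rows; each row shifts and turns the commanded pose from where the row before left it; what a row does not reach is not made up. A row lasts 1/8 s, in which the tool goes at most 62.5 mm and 10.7 degrees, less where a joint would pass 70% of its speed; a pose out of reach is approached as far as the arm can. A call is refused whole if a number of a shift passes 62.5 or a number of a turn 0.188, either way. A call with a gripper value outside its range is refused whole. The fingers move at their own pace and stop on an object; "newtons" is the grip in N (left out, the last holds). Time passes only in rows, so rows that do not move let the fingers close. It gives the time, the measured TCP pose, the force and the opening at its end, in the units of the state.
- telemetry.get_state(): the state, without advancing time (a new reading comes with each control period).
- imaging.get_image(name): name is "scene" or "top" or "wrist"; returns the picture (384x512x3 uint8, blue, green, red); there is no depth.
- imaging.camera_params(name): a dict with "intrinsics" (3x3 intrinsics, pixels), "D" ([k1, k2, p1, p2, k3] as OpenCV has them; the pictures are not rectified), "R" (3x3) and "t" (3): a world point X has camera coordinates R X + t. Camera axes: x right, y down, z forward; pixel columns grow to the right and rows downward; lengths in m; the calibration is good to about 2 mm. A picture is of the moment at which its call begins: read the wrist's pose just before it. camera_params takes no time and is no camera call; for the wrist camera it gives the pose at the moment of the call.
- manip.sign_off(): hands the job in, once; it reports no verdict.
Trained networks look in the newest picture that a camera, given by its name, has taken for a name from the list of things; names that differ only in an ending like _2 or _b are one class to them, and where a whole thing is asked for, a point or a joint stands for the part that bears it (a point fixed in the world has none). Each returns a list of dicts, best first, with "score" (0 to 1); they miss things now and then, are a little off and sometimes report something else, mostly with a low value. They report only what shows in the picture. A call takes as long as a camera call.
- finder.cut_out(camera, thing): "pixels" (384x512 bool, what is visible of it) and "extent" ([left, top, width, height] in pixels, round what is visible of it).
The state is a dict: "clock": time; "qpos": joint angles; "qd": joint speeds; "effort": joint torques, N m; "position": TCP position; "ee_rot": TCP orientation; "contact_force": force on the tool from outside, world axes, zero at the start; "moment": the same for the moment, N m; "width": finger opening in m.
Only numpy, scipy, OpenCV 4.12 (cv2) and the standard library are available. Lean on these libraries where they do the work, as an engineer would, in place of code of your own. Each camera call takes 0.05 s, during which the arm holds its last target.

## Task

The washed coffee scoop belongs in the blue coffee canister: flip that canister's lid open past upright, pinch the scoop near the end of its handle and, with the bowl pressed on the counter, swing it up within your fingers until the handle points straight up. Lower it bowl first to the bottom of the canister, without dropping it, let go and shut the lid fully. Leave the white tea canister shut and do not shift the other things on the counter.

Things in the scene. Friction and masses are not known exactly. Their poses are not given: they have to be found in the camera images.
- coffee: blue stoneware coffee canister, empty, 116 mm (x) by 112 mm (y) by 155 mm tall without its lid, walls and floor 5 mm thick (inside 106 x 102 mm, 150 mm deep). It grips the counter on rubber feet and does not move. Origin: centre of its underside, on the counter; z up. Its front with the lid's pull tab is on its -x side, the lid's hinge on its +x side.
- coffee_lid (a joint): the coffee canister's wooden flip lid, an 8 mm plate lying on the rim. Angle in rad: 0 = shut, grows as its front edge swings up and back, 1.57 = standing straight up, stop at 1.9. The hinge is stiff: the lid stays at whatever angle it is left and takes about 0.5 to 1.5 N at the tab to move. It may start slightly ajar.
- coffee_tab (a point): the place to pinch on the coffee lid's pull tab, 24 mm in front of the lid plate's front edge and 142 mm from the hinge line. The tab is a strip of the lid's wood, 24 mm wide (along the canister's y), 6 mm thick, 36 mm long from the lid plate's edge; pinched lightly across its 24 mm width it turns between the fingers as the lid swings. Axes move with the lid (at 0 rad they are those of the canister).
- coffee_hinge (a point): middle of the coffee lid's hinge line, at the rear rim, 159 mm above the counter; the hinge line runs along the canister's y axis. Axes move with the lid.
- scoop_grip (a point): the place to pinch on the coffee scoop's blue handle, 14 mm before its free end. The handle is a flat bar, 14 mm wide (y), 8 mm thick (z), level and 30 mm above the counter while the scoop rests on its bowl. Axis x points along the handle from the bowl to the free end, z out of the bowl's mouth. The bowl holds most of the 0.12 kg (varies): pinched lightly (3 to 6 N) across the 14 mm width the scoop turns between the fingers; firmly (over 12 N) it holds.
- scoop_bowl (a point): centre of the scoop's round steel bowl, 50 mm across, 36 mm deep, half-way up (18 mm above its bottom), open at its top (z). 98 mm along the handle from scoop_grip (scoop_grip is at +98 mm in x, +12 mm in z from here). The scoop is 137 mm long over all. Same axes as scoop_grip.
- tea: white stoneware tea canister with a white lid, the same make and size as the coffee canister, also fixed; not part of the job. Origin: centre of its underside, axes likewise.
- tea_lid (a joint): the tea canister's white flip lid, shut at 0; leave it shut.
- mug: white mug, 82 mm across, 90 mm tall; a bystander, loose, leave it alone. Origin: on its axis where it touches the counter.
- dish: small blue saucer, 90 mm across, 25 mm tall; a bystander, loose, leave it alone. Origin: on its axis where it touches the counter. Other loose bystanders: beyond 0.75 m from the robot's axis a pepper mill (170 mm tall), an ice cube tray, a glass jar (105 mm tall) and a spatula; near the robot on its right a clear tumbler upside down (105 mm tall).

How it is judged:
On the way, in this order (a step that is already met when the one before it is completed fails the run):
1. the coffee canister's lid is open past upright (value of joint coffee_lid above 1.57 rad), for 0.2 s.
2. the scoop is pinched with its handle pointing up (within 15 degrees), its bowl pressed on the counter (angle between scoop_grip's own x axis and vertical below 0.26 rad and contact force between the fingers and scoop above 1 N and contact force between scoop and table above 0.5 N), for 0.1 s.
3. the scoop stands or leans bowl down at the bottom of the coffee canister, let go (x of scoop_bowl in the frame of coffee between -0.05 and 0.05 m and y of scoop_bowl in the frame of coffee between -0.05 and 0.05 m and z of scoop_bowl in the frame of coffee below 0.06 m and angle between scoop_grip's own x axis and vertical below 0.8 rad and contact force between the fingers and scoop below 0.05 N), for 0.2 s.
At the end, for the whole second after the job is handed in: The coffee canister's lid is shut (within 0.06 rad), the scoop is at rest inside it with its bowl at the bottom (bowl centre under 60 mm above the counter) and its handle up (within 0.8 rad of vertical, leaning on a wall is fine), and the tea canister's lid is shut (value of joint each of coffee_lid, tea_lid below 0.06 rad and x of scoop_bowl in the frame of coffee between -0.05 and 0.05 m and y of scoop_bowl in the frame of coffee between -0.05 and 0.05 m and z of scoop_bowl in the frame of coffee below 0.06 m and angle between scoop_grip's own x axis and vertical below 0.8 rad and linear speed of scoop below 0.02 m/s); the robot touches nothing.
It fails at once if the tea canister's lid is opened (value of joint tea_lid above 0.15 rad).
It fails at once if the scoop is dropped (it falls freely faster than 0.9 m/s, a fall of about 4 cm) (contact force between the fingers and scoop below 0.01 N and linear speed of scoop above 0.9 m/s).
It fails at once if another thing on the counter is shifted by more than 30 mm (distance of any of mug, dish, mill, ice_tray, jar, tumbler, spatula from where it was at the start of the episode above 0.03 m).
It also fails if it takes over 72 s, if anything falls off the work surface, if the arm or the gripper's body presses on something with over 40 N, if the wrist force passes 120 N, or if a joint passes its speed limit or range.

## Working session

There is one attempt and no reset: what is moved stays moved. The work goes in short steps, Python scripts to look and compute and a tool call to move; the robot and the scene stay as the last step left them, time stands still between calls to the robot, and variables do not carry over. Pictures are saved under pics/ and viewed, and the job is handed in when it is done.

Besides the shell and the picture viewer there is one more tool, called after "Request:" by a JSON object that holds its "api" and its "payload", one argument or row to a line. arm_command: Moves the arm, as the interface text tells. Its arguments: {"type":"object","properties":{"steps":{"type":"array"},"newtons":{"type":"number"}},"required":["steps"]}

```bash
ls; mkdir -p pics; python3 - <<'E'
from rig import telemetry, imaging, manip, finder
import cv2
print(telemetry.get_state())
for n in ["scene","top","wrist"]:
    im=imaging.get_image(n); cv2.imwrite(f"pics/a_{n}.png",im)
    p=imaging.camera_params(n); print(n,p)
E
```

```text
pics
{'clock': 0.0, 'qpos': array([-1.38897497e+00,  2.76636498e-01,  1.50615949e+00,  2.12313021e-05,
        1.36067153e+00, -1.21014401e-01]), 'qd': array([-0.00017983,  0.00029625,  0.00041029, -0.00053284, -0.00095613,
        0.00026438]), 'effort': array([-1.46032658e-04, -4.16784525e+01, -2.45802659e+01,  1.89800039e-05,
        1.09026051e-02,  3.28765111e-05]), 'position': array([ 0.1713794 , -0.54831404,  0.23040553]), 'ee_rot': array([-9.37318406e-04,  9.88558100e-01,  1.50837676e-01, -1.81216471e-05]), 'contact_force': array([ 0.8281162 ,  0.89990558, -0.3588194 ]), 'moment': array([0.00815861, 0.02425504, 0.0260438 ]), 'width': 0.08536244337502094}
scene {'intrinsics': array([[424.47875225,   0.        , 254.95015806],
       [  0.        , 424.47875225, 186.03417977],
       [  0.        ,   0.        ,   1.        ]]), 'D': array([-0.15938138,  0.        ,  0.        ,  0.        ,  0.        ]), 'R': array([[ 0.06019966,  0.99815404,  0.00803238],
       [ 0.85722466, -0.04757393, -0.51274029],
       [-0.51141166,  0.03775234, -0.85850619]]), 't': array([-0.02041641
[... 245 characters left out ...]
        ,  0.        ,  0.        ]), 'R': array([[ 0.00784222, -0.99973682, -0.02155921],
       [-0.99032698, -0.00477798, -0.13867099],
       [ 0.13853149,  0.02243815, -0.99010381]]), 't': array([-0.00193433,  0.57619116,  1.22159232])}
wrist {'intrinsics': array([[315.92683165,   0.        , 255.3515406 ],
       [  0.        , 315.92683165, 191.69560316],
       [  0.        ,   0.        ,   1.        ]]), 'D': array([-0.06451211,  0.        ,  0.        ,  0.        ,  0.        ]), 'R': array([[ 0.29869291, -0.95434778, -0.00169213],
       [-0.9071875 , -0.28448223,  0.30996887],
       [-0.29629948, -0.09105043, -0.9507452 ]]), 't': array([-0.57266059, -0.04159118,  0.38059113])}
```

View pics/a_scene.png

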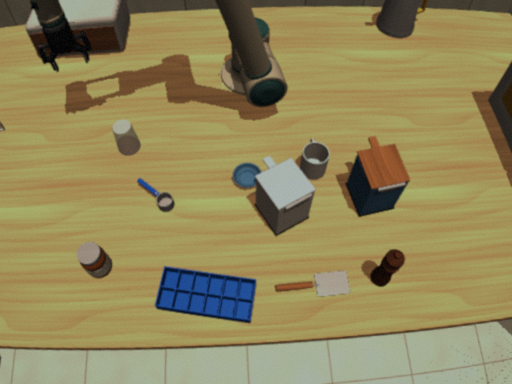

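View pics/a_top.png

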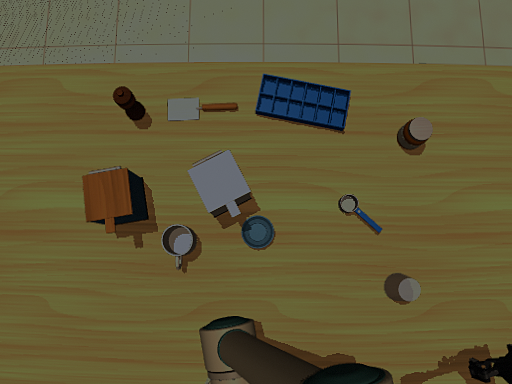

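View pics/a_wrist.png

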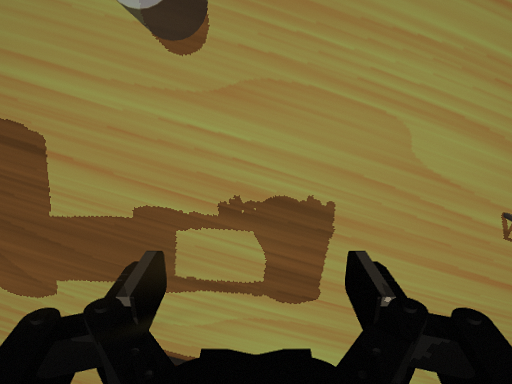

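The pictures show the coffee canister on the left (top view ~115,195), with its wooden tab toward the robot. The mug is beside it at (178,240), the tea canister is at (220,182) and the saucer at (258,232). The scoop is on the right, with its bowl at (348,204) and handle end at (380,232).

```bash
cat > h.py <<'E'
import numpy as np, cv2
from rig import telemetry, imaging, manip, finder
P={}
def par(n):
    return imaging.camera_params(n)
def w2p(n,X,p=None):
    p=p or par(n); X=np.atleast_2d(np.array(X,float))
    r,_=cv2.Rodrigues(p['R']); o,_=cv2.projectPoints(X,r,p['t'],p['intrinsics'],p['D']); return o[:,0]
def p2w(n,uv,z,p=None):
    p=p or par(n); uv=np.atleast_2d(np.array(uv,float))
    q=cv2.undistortPoints(uv[:,None],p['intrinsics'],p['D'])[:,0]
    d=np.c_[q,np.ones(len(q))]@p['R']; c=-p['R'].T@p['t']
    return c+d*((z-c[2])/d[:,2])[:,None]
E
python3 - <<'E'
from h import *
for n in ["scene","top"]:
    im=imaging.get_image(n); vis=im.copy()
    for th in ["coffee","coffee_lid","coffee_tab","scoop_grip","scoop_bowl","tea","tea_lid","mug","dish"]:
        r=finder.cut_out(n,th)
        for k in r[:2]:
            m=k['pixels']; ys,xs=np.nonzero(m)
            print(n,th,round(k['score'],2),k['extent'],m.sum(),xs.mean().round(1),ys.mean().round(1))
        if r:
            np.save(f"pics/{n}_{th}.npy",r[0]['pixels'])
            c,_=cv2.findContours(r[0]['pixels'].astype(np.uint8),cv2.RETR_EXTERNAL,cv2.CHAIN_APPROX_NONE)
            cv2.drawContours(vis,c,-1,(0,0,255),1)
    cv2.imwrite(f"pics/b_{n}.png",vis)
    big=cv2.resize(vis[130:270,70:400] if n=="top" else vis[100:260,120:430],None,fx=2.4,fy=2.4,interpolation=cv2.INTER_CUBIC)
    cv2.imwrite(f"pics/b_{n}z.png",big)
E
```

```text
scene coffee 0.64 [343.7, 137.3, 66.1, 81.3] 3422 376.4 178.2
scene coffee_lid 0.9 [358.3, 139.2, 53.3, 50.2] 1704 382.6 165.2
scene coffee_tab 0.77 [359.5, 136.2, 49.0, 58.2] 1801 381.7 164.5
scene scoop_grip 0.84 [135.6, 180.2, 40.5, 29.3] 448 159.7 196.9
scene scoop_bowl 0.86 [139.1, 176.7, 36.1, 37.1] 377 159.9 196.9
scene tea 0.85 [255.6, 154.9, 60.2, 79.1] 3362 282.6 195.2
scene tea_lid 0.94 [254.5, 157.0, 61.1, 52.6] 1807 283.3 182.4
scene mug 0.82 [297.8, 137.6, 30.9, 42.1] 900 313.7 159.9
scene dish 0.68 [231.2, 162.0, 30.0, 27.8] 550 244.9 174.3
scene dish 0.64 [360.4, 137.8, 52.1, 48.4] 1675 382.4 165.3
top coffee 0.58 [80.6, 166.3, 69.9, 70.4] 3294 113.9 197.3
top coffee_lid 0.83 [79.4, 171.2, 56.2, 65.1] 2370 107.2 196.9
top scoop_grip 0.61 [337.3, 194.8, 46.1, 35.6] 515 356.7 210.1
top scoop_bowl 0.75 [87.1, 168.3, 45.0, 65.1] 2280 107.2 196.7
top scoop_bowl 0.74 [338.6, 193.2, 40.6, 42.1] 485 355.3 209.2
top tea 0.76 [187.5, 150.7, 65.8, 66.3] 2774 219.9 183.3
top tea_lid 0.89 [186.6, 150.5, 64.0, 68.6] 2494 219.8 182.3
top mug 0.84 [161.5, 225.2, 36.8, 45.8] 976 178.8 242.1
top dish 0.68 [239.7, 217.7, 33.6, 29.4] 871 257.6 231.4
```

View pics/b_topz.png

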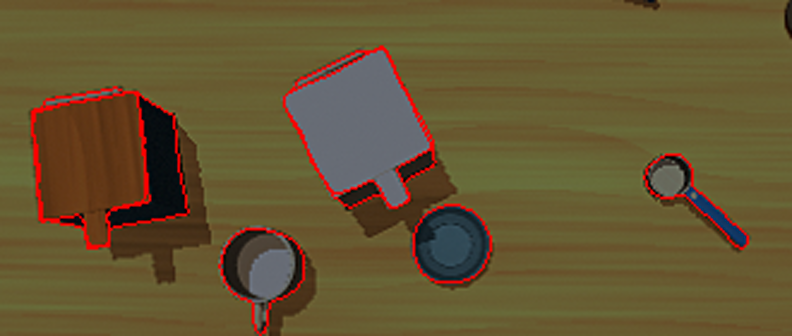

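View pics/b_scenez.png

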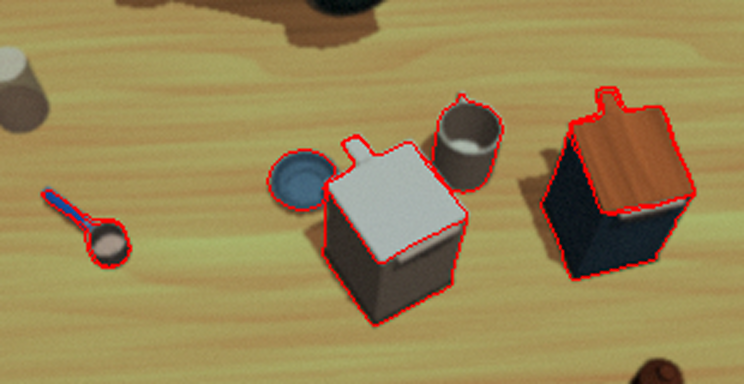

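```bash
cat > fit.py <<'E'
from h import *
from scipy.optimize import minimize
def box(x0,x1,y0,y1,z0,z1): return np.array([[x,y,z] for x in(x0,x1) for y in(y0,y1) for z in(z0,z1)],float)
BODY=box(-.058,.058,-.056,.056,0,.155)
def lidparts(th):
    c,s=np.cos(th),np.sin(th); out=[]
    for b in (box(-.118,0,-.056,.056,-.004,.004),box(-.154,-.118,-.012,.012,-.003,.003)):
        q=b.copy(); x=b[:,0].copy(); z=b[:,2].copy()
        q[:,0]=x*c+z*s; q[:,2]=-x*s+z*c   # front(-x) rises with th
        out.append(q+[.058,0,.159])
    return out
def T(b,x,y,a):
    c,s=np.cos(a),np.sin(a); return np.c_[b[:,0]*c-b[:,1]*s+x,b[:,0]*s+b[:,1]*c+y,b[:,2]]
S=4
def ras(n,parts,p):
    m=np.zeros((384*S,512*S),np.uint8)
    for b in parts:
        uv=(w2p(n,b,p)+.5)*S-.5
        cv2.fillConvexPoly(m,cv2.convexHull(np.round(uv*16).astype(np.int32)),255,cv2.LINE_8,4)
    return cv2.resize(m,(512,384),interpolation=cv2.INTER_AREA)/255.
def fit(masks,x0,usebody):
    ps={n:par(n) for n in masks}
    def cost(v):
        tot=0
        for n,(mb,ml) in masks.items():
            L=[T(b,*v[:3]) for b in lidparts(v[3])]
            tot+=np.abs(ras(n,L,ps[n])-ml).sum()
            tot+=np.abs(ras(n,L+[T(BODY,*v[:3])],ps[n])-(mb|ml)).sum()
        return tot
    best=None
    for th in x0[3]:
        sim=np.array([[*x0[:3],th]]*5); sim[1:]+=np.diag([.02,.02,.1,.1])
        r=minimize(cost,sim[0],method='Nelder-Mead',options=dict(initial_simplex=sim,xatol=2e-4,fatol=.5,maxiter=300))
        print(r.fun,r.x.round(4))
        if best is None or r.fun<best.fun: best=r
    return best
E
python3 - <<'E'
from fit import *
L=lambda n,t:np.load(f"pics/{n}_{t}.npy")
for nm,ty in (("coffee",.32),("tea",.05)):
    lid=nm+"_lid"
    g=p2w("top",[[L('top',nm).nonzero()[1].mean(),L('top',nm).nonzero()[0].mean()]],.1)[0]
    b=fit({n:(L(n,nm),L(n,lid)) for n in("scene","top")},[g[0],g[1],0.,[0.02,.2]],1)
    b=fit({n:(L(n,nm),L(n,lid)) for n in("scene","top")},[b.x[0],b.x[1],b.x[2]+.15,[b.x[3]]],1)
for n in("scene","top"):
    m=L(n,"scoop_grip"); ys,xs=m.nonzero(); print(n,xs.min(),ys.min(),xs.max(),ys.max())
    im=cv2.imread(f"pics/a_{n}.png"); c=im[175:245,330:400] if n=="top" else im[165:225,125:185]
    cv2.imwrite(f"pics/c_{n}.png",cv2.resize(c,None,fx=8,fy=8,interpolation=cv2.INTER_NEAREST))
print("dish",p2w("top",[[258,232]],.012),"mug",p2w("top",[[178,240]],.05),"tumbler",p2w("top",[[405,289]],.05))
print("mill",p2w("top",[[135,112]],.03),)
E
```

```text
496.57254901960783 [0.5337 0.3375 0.1673 0.0818]
495.6980392156863 [0.5338 0.3376 0.169  0.0832]
497.7647058823529 [0.5339 0.3376 0.1695 0.0858]
672.1215686274509 [ 0.5701  0.0625  0.473  -0.0536]
639.3058823529412 [ 0.5711  0.0626  0.4725 -0.0331]
633.5254901960784 [ 0.571   0.0626  0.4779 -0.0231]
scene 137 179 174 211
top 338 194 381 233
dish [[ 0.45040614 -0.03374571  0.012     ]] mug [[0.42615358 0.17730081 0.05      ]] tumbler [[ 0.30154815 -0.41812024  0.05      ]]
mill [[0.78155664 0.31238236 0.03      ]]
```

```bash
sleep 0; ls pics | head -50
```

```text
a_scene.png
a_top.png
a_wrist.png
b_scene.png
b_scenez.png
b_top.png
b_topz.png
c_scene.png
c_top.png
scene_coffee.npy
scene_coffee_lid.npy
scene_coffee_tab.npy
scene_dish.npy
scene_mug.npy
scene_scoop_bowl.npy
scene_scoop_grip.npy
scene_tea.npy
scene_tea_lid.npy
top_coffee.npy
top_coffee_lid.npy
top_dish.npy
top_mug.npy
top_scoop_bowl.npy
top_scoop_grip.npy
top_tea.npy
top_tea_lid.npy
```

```bash
python3 - <<'E'
from fit import *
v=[0.5338,.3376,.169,.084]
outs=[]
for n,(r0,r1,c0,c1) in (("top",(150,250,60,200)),("scene",(120,225,320,440))):
    im=cv2.imread(f"pics/a_{n}.png"); big=cv2.resize(im,None,fx=4,fy=4,interpolation=cv2.INTER_CUBIC)
    p=par(n)
    for b in [T(q,*v[:3]) for q in lidparts(v[3])+[BODY]]:
        uv=((w2p(n,b,p)+.5)*4-.5)
        for i in range(8):
            for j in range(i):
                if bin(i^j).count('1')==1: cv2.line(big,tuple(int(a) for a in uv[i]),tuple(int(a) for a in uv[j]),(0,255,0),1)
    o=big[r0*4:r1*4,c0*4:c1*4]; cv2.imwrite(f"pics/d_{n}.png",o)
E
```

```text
(no output)
```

View pics/d_top.png

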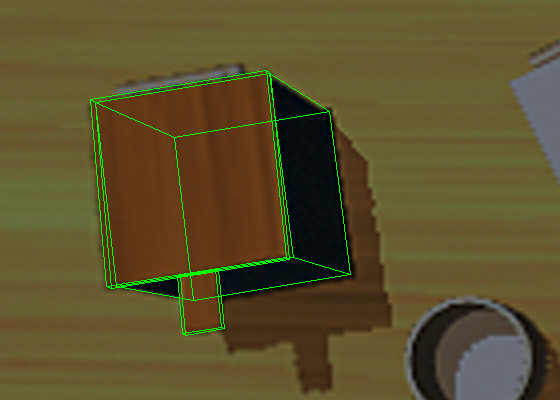

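View pics/d_scene.png

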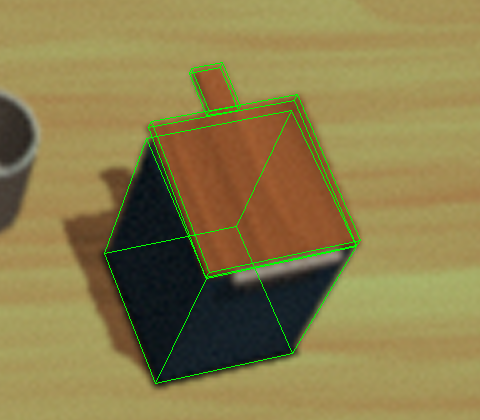

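View pics/c_top.png

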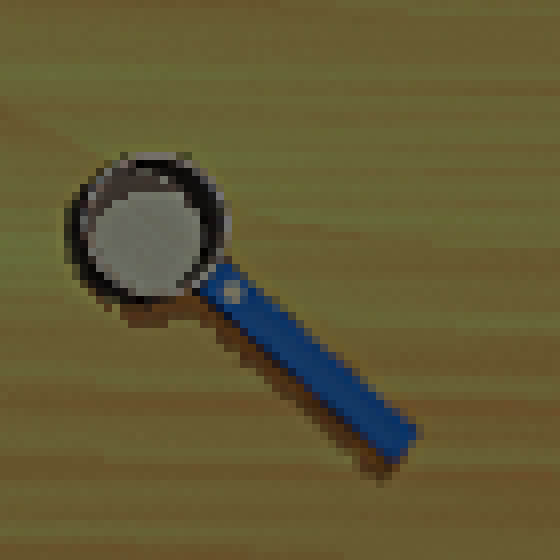

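View pics/c_scene.png

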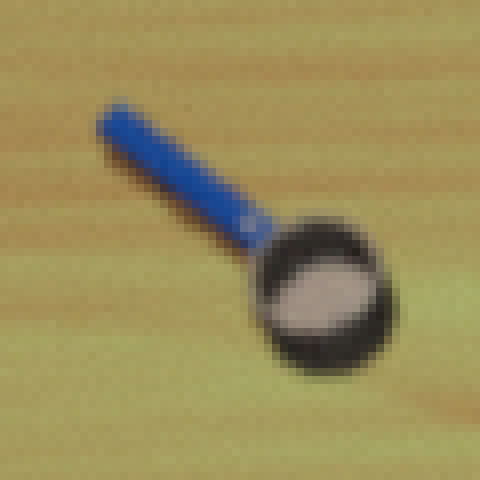

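The canister model overlays both views to within a pixel: position (0.534, 0.338), yaw 0.169, lid about 0.08 ajar. Next I measure the scoop.

```bash
python3 - <<'E'
from h import *
b1=p2w("top",[[348.2,203]],.036); e1=p2w("top",[[380.1,230.5]],.034)
e2=p2w("scene",[[138.2,179.2]],.034); b2=p2w("scene",[[165.3,200.7]],.036)
print(b1,e1,b2,e2)
for b,e in((b1,e1),(b2,e2)):
    d=(e-b)[0,:2]; print(np.hypot(*d),"expect .112",np.arctan2(d[1],d[0]))
E
```

```text
[[ 0.52808533 -0.27516466  0.036     ]] [[ 0.45477798 -0.35993507  0.034     ]] [[ 0.53797891 -0.27365348  0.036     ]] [[ 0.45811015 -0.36051183  0.034     ]]
0.11207136832931482 expect .112 -2.2838059206759413
0.11799742854346074 expect .112 -2.314296687114613
```

Request:
{"api": "arm_command", "payload": {
  "steps": [
    [[0,0,-0.134],[35,62,5],0],
    [[0,0,0],[20,62,5],0],
    [[0,0,0],[20,62,5],0],
    [[0,0,0],[20,62,5],0],
    [[0,0,0],[20,62,5],0],
    [[0,0,0],[20,62,5],0],
    [[0,0,0],[20,62,0],60],
    [[0,0,0],[20,62,0],60],
    [[0,0,0],[20,62,0],60],
    [[0,0,0],[20,62,0],60],
    [[0,0,0],[20,62,0],60],
    [[0,0,0],[20,62,0],60],
    [[0,0,0],[20,62,0],60],
    [[0,0,0],[5,62,0],60],
    [[0,0,0],[0,4,0],60],
    [[0,0,0],[0,0,0],60]
  ]
}}

```text
clock: 3.15
position: [0.4367, 0.2841, 0.2593]
ee_rot: [0.001, 0.996, 0.085, -0.0]
contact_force: [0.2, -0.2, 0.5]
width: 0.0655
```

Request:
{"api": "arm_command", "payload": {
  "steps": [
    [[0,0,0],[15,39.5,-30],70],
    [[0,0,0],[0,0,0],70],
    [[0,0,0],[0,0,0],70]
  ]
}}

```text
clock: 3.52
position: [0.452, 0.3221, 0.2299]
ee_rot: [0.001, 0.997, 0.084, -0.0]
contact_force: [-0.3, 0.3, -0.1]
width: 0.0621
```

```bash
python3 - <<'E'
from h import *
from fit import lidparts,T
s=telemetry.get_state(); p=par("wrist"); im=imaging.get_image("wrist")
print(s['position'],s['width'],s['ee_rot'])
for b in [T(q,.5338,.3376,.169) for q in lidparts(.084)]:
    uv=w2p("wrist",b,p)
    for i in range(8):
        for j in range(i):
            if bin(i^j).count('1')==1: cv2.line(im,tuple(int(a) for a in uv[i]),tuple(int(a) for a in uv[j]),(0,255,0),1)
cv2.imwrite("pics/e1.png",im)
E
```

```text
[0.45204618 0.32208798 0.22986969] 0.062088100802182876 [ 5.94799190e-04  9.96503212e-01  8.35520178e-02 -2.35063217e-04]
```

View pics/e1.png

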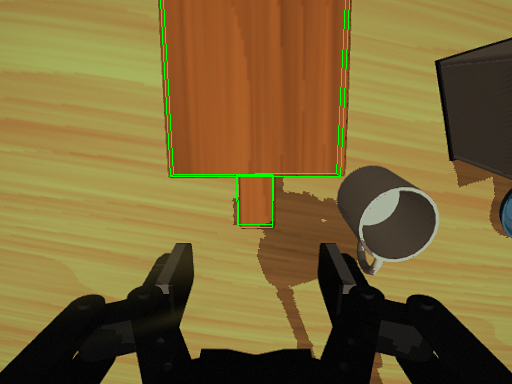

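The wrist view shows the tab at (240–272, 178–228), centred between the fingers and matching the model.

Request:
{"api": "arm_command", "payload": {
  "steps": [
    [[0,0,0],[0,1,-40],90],
    [[0,0,0],[0,0,-40],130],
    [[0,0,0],[0,0,0],150],
    [[0,0,0],[0,0,0],165],
    [[0,0,0],[0,0,0],175]
  ],
  "newtons": 20
}}

```text
clock: 4.2
position: [0.4532, 0.3229, 0.1517]
ee_rot: [0.002, 0.996, 0.085, 0.001]
contact_force: [0.6, -5.6, -0.3]
width: 0.0271
```

Request:
{"api": "arm_command", "payload": {
  "steps": [
    [[0,0,0],[0,0,0],175],
    [[0,0,0],[0,0,0],180],
    [[0,0,0],[0,0,0],180]
  ]
}}

```text
clock: 4.58
position: [0.4534, 0.3221, 0.1516]
ee_rot: [0.003, 0.996, 0.085, 0.001]
contact_force: [0.4, -7.5, 0.2]
width: 0.0252
```

Request:
{"api": "arm_command", "payload": {
  "steps": [
    [[0,0,0],[0,-1.5,0],180],
    [[0,0,0],[0,0,0],183],
    [[0,0,0],[0,0,0],183]
  ]
}}

```text
clock: 4.95
position: [0.4534, 0.3215, 0.1515]
ee_rot: [0.002, 0.996, 0.085, 0.002]
contact_force: [1.4, -6.1, 0.5]
width: 0.0243
```

Request:
{"api": "arm_command", "payload": {
  "steps": [
    [[0,0,0],[0.3,-2,0],185],
    [[0,0,0],[0,-1,0],186],
    [[0,0,0],[0,0,0],186]
  ]
}}

```text
clock: 5.32
position: [0.4533, 0.3213, 0.1506]
ee_rot: [-0.001, 0.996, 0.084, 0.001]
contact_force: [0.9, 2.1, 0.7]
width: 0.0236
```

```bash
python3 - <<'E'
import numpy as np
t=np.r_[np.arange(.08,1.70,.1),1.74,1.76]; r=141
x=-r*np.cos(t); z=r*np.sin(t); dx=np.diff(x); dz=np.diff(z)
print([[[0,0,0],[round(a*.986,1),round(a*.168,1),round(b,1)],186] for a,b in zip(dx,dz)])
E
```

```text
[[[0, 0, 0], [np.float64(1.8), np.float64(0.3), np.float64(14.0)], 186], [[0, 0, 0], [np.float64(3.2), np.float64(0.5), np.float64(13.7)], 186], [[0, 0, 0], [np.float64(4.5), np.float64(0.8), np.float64(13.3)], 186], [[0, 0, 0], [np.float64(5.8), np.float64(1.0), np.float64(12.8)], 186], [[0, 0, 0], [np.float64(7.0), np.float64(1.2), np.float64(12.2)], 186], [[0, 0, 0], [np.float64(8.2), np.float64(1.4), np.float64(11.4)], 186], [[0, 0, 0], [np.float64(9.3), np.float64(1.6), np.float64(10.5)], 186], [[0, 0, 0], [np.float64(10.3), np.float64(1.7), np.float64(9.5)], 186], [[0, 0, 0], [np.float64(11.1), np.float64(1.9), np.float64(8.4)], 186], [[0, 0, 0], [np.float64(11.9), np.float64(2.0), np.float64(7.3)], 186], [[0, 0, 0], [np.float64(12.6), np.float64(2.1), np.float64(6.0)], 186], [[0, 0, 0], [np.float64(13.1), np.float64(2.2), np.float64(4.7)], 186], [[0, 0, 0], [np.float64(13.5), np.float64(2.3), np.float64(3.4)], 186], [[0, 0, 0], [np.float64(13.8), np.float64(2.3), np.float64(2.0)], 186], [[0, 0, 0], [np.float64(13.9), np.float64(2.4), np.float64(0.6)], 186], [[0, 0, 0], [np.float64(13.9), np.float64(2.4), np.float64(-0.8)], 186], [[0, 0, 0], [np.float64(8.3), np.float64(1.4), np.float64(-1.2)], 186], [[0, 0, 0], [np.float64(2.7), np.float64(0.5), np.float64(-0.5)], 186]]
```

Request:
{"api": "arm_command", "payload": {
  "steps": [
    [[0,0,0],[1.8,0.3,14],186],
    [[0,0,0],[3.2,0.5,13.7],186],
    [[0,0,0],[4.5,0.8,13.3],186],
    [[0,0,0],[5.8,1,12.8],186],
    [[0,0,0],[7,1.2,12.2],186],
    [[0,0,0],[0,0,0],186]
  ]
}}

```text
clock: 6.08
position: [0.4752, 0.3252, 0.2167]
ee_rot: [-0.001, 0.996, 0.084, 0.001]
contact_force: [1.8, 4.8, -0.8]
width: 0.0234
```

```bash
python3 - <<'E'
from h import *
im=np.hstack([imaging.get_image("scene")[80:240,300:460],imaging.get_image("top")[120:280,50:210]])
cv2.imwrite("pics/f1.png",cv2.resize(im,None,fx=2.4,fy=2.4))
E
```

```text
(no output)
```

View pics/f1.png

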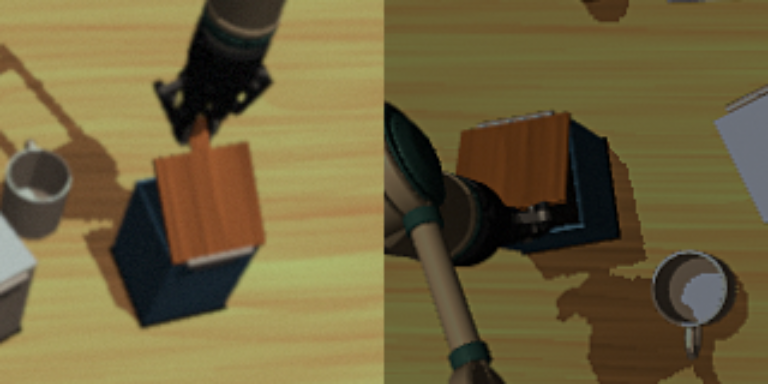

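The lid has swung up to roughly 0.5–0.6 rad and is following the gripper. I continue along the arc, with a small −y correction.

Request:
{"api": "arm_command", "payload": {
  "steps": [
    [[0,0,0],[8.2,2.0,11.4],186],
    [[0,0,0],[9.3,2,10.5],186],
    [[0,0,0],[10.3,1.7,9.5],186],
    [[0,0,0],[11.1,1.9,8.4],186],
    [[0,0,0],[11.9,2,7.3],186],
    [[0,0,0],[12.6,2.1,6],186],
    [[0,0,0],[13.1,2.2,4.7],186],
    [[0,0,0],[13.5,2.3,3.4],186],
    [[0,0,0],[13.8,2.3,2],186],
    [[0,0,0],[13.9,2.4,0.6],186],
    [[0,0,0],[13.9,2.4,-0.8],186],
    [[0,0,0],[8.3,1.4,-1.2],186],
    [[0,0,0],[2.7,0.5,-0.5],186],
    [[0,0,0],[0,0,0],186]
  ]
}}

```text
clock: 7.92
position: [0.6159, 0.3505, 0.2777]
ee_rot: [-0.001, 0.996, 0.085, -0.001]
contact_force: [-1.0, 5.2, 0.9]
width: 0.0236
```

```bash
python3 - <<'E'
from h import *
im=np.hstack([imaging.get_image("scene")[80:240,300:460],imaging.get_image("top")[120:280,50:210]])
cv2.imwrite("pics/f2.png",cv2.resize(im,None,fx=2.4,fy=2.4))
E
```

```text
(no output)
```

View pics/f2.png

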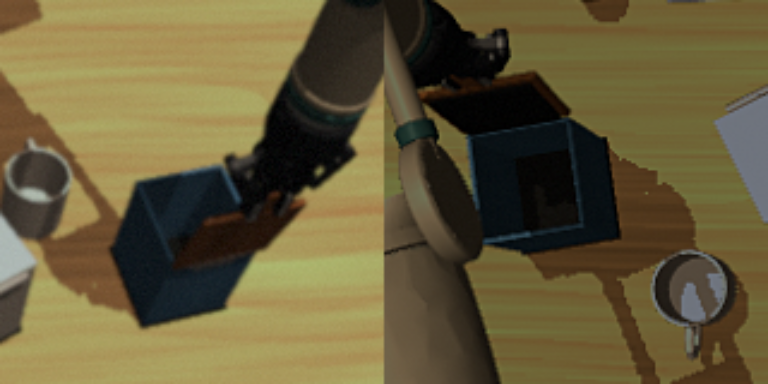

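Tab position gives a lid angle of about 1.75 rad, and the top view shows the canister open. Release, then move over to the scoop.

Request:
{"api": "arm_command", "payload": {
  "steps": [
    [[0,0,0],[0,0,0],140],
    [[0,0,0],[0,0,0],120],
    [[0,0,0],[0,0,0],120],
    [[0,0,0],[0,0,40],120],
    [[0,0,0.0],[-10,-20,30],100],
    [[0,0,0.1],[-14,-60,0],100],
    [[0,0,0.1],[-14,-60,0],100],
    [[0,0,0.1],[-14,-60,0],100],
    [[0,0,0.1],[-14,-60,0],100],
    [[0,0,0.1],[-14,-60,0],100],
    [[0,0,0.1],[-14,-60,0],100],
    [[0,0,0.09],[-14,-60,0],100],
    [[0,0,0],[-14,-60,0],100],
    [[0,0,0],[-14,-60,-30],100],
    [[0,0,0],[-14,-60,-40],100],
    [[0,0,0],[0,-60,-50],100],
    [[0,0,0],[0,-20,-50],100],
    [[0,0,0],[0,0,-40],100],
    [[0,0,0],[0,0,0],100]
  ]
}}

```text
clock: 10.4
position: [0.4682, -0.3233, 0.1525]
ee_rot: [-0.004, 0.909, 0.416, -0.002]
contact_force: [-0.2, 1.1, 0.6]
width: 0.0519
```

```bash
cat > w.py <<'E'
from h import *
import sys
s=telemetry.get_state(); p=par("wrist"); im=imaging.get_image("wrist"); 
print(s['clock'],s['position'],s['width'],s['ee_rot'],s['qpos'])
cv2.imwrite(f"pics/{sys.argv[1]}.png",im); np.savez(f"pics/{sys.argv[1]}.npz",**p)
E
python3 w.py g1
```

```text
10.4 [ 0.46822289 -0.3232593   0.1524942 ] 0.051923951702723514 [-0.00361158  0.90939538  0.41591329 -0.00177354] [-7.26317529e-01  3.25606042e-01  1.63647161e+00 -3.55212131e-04
  1.18755540e+00 -1.32881383e-02]
```

View pics/g1.png

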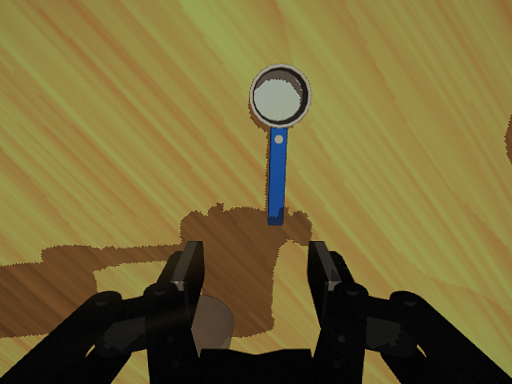

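The wrist view shows the scoop upright in frame: bowl rim centre (280,96), handle end (276,223).

```bash
python3 - <<'E'
from h import *
p=dict(np.load("pics/g1.npz"))
b=p2w("wrist",[[280.3,96.2]],.036,p)[0]; e=p2w("wrist",[[276,224]],.034,p)[0]
d=(e-b)[:2]; L=np.hypot(*d); a=np.arctan2(d[1],d[0]); u=d/L
print(b,e,L,a,"grip",b[:2]+u*.098,e[:2]-u*.014)
E
```

```text
[ 0.5297648  -0.27799409  0.036     ] [ 0.45653009 -0.36105691  0.034     ] 0.1107373163217897 -2.2933963909060395 grip [ 0.46495375 -0.35150279] [ 0.46578881 -0.35055566]
```

Request:
{"api": "arm_command", "payload": {
  "steps": [
    [[0,0,-0.01],[-3,-27.7,-40],140],
    [[0,0,0],[0,0,-40],160],
    [[0,0,0],[0,0,-30],170],
    [[0,0,0],[0,0,-20],170],
    [[0,0,0],[0,0,-10],170],
    [[0,0,0],[0,0,0],170]
  ]
}}

```text
clock: 11.2
position: [0.4685, -0.3527, 0.0167]
ee_rot: [0.001, 0.911, 0.412, 0.0]
contact_force: [0.3, -1.0, -0.3]
width: 0.0285
```

```bash
python3 w.py g2
```

```text
11.2 [ 0.4684894  -0.3526648   0.01666672] 0.02850333707332965 [9.44928748e-04 9.11184049e-01 4.11998327e-01 3.39340024e-04] [-7.63853489e-01  4.84491854e-01  1.77015692e+00 -9.73400536e-05
  8.84937274e-01 -4.22882177e-02]
```

View pics/g2.png

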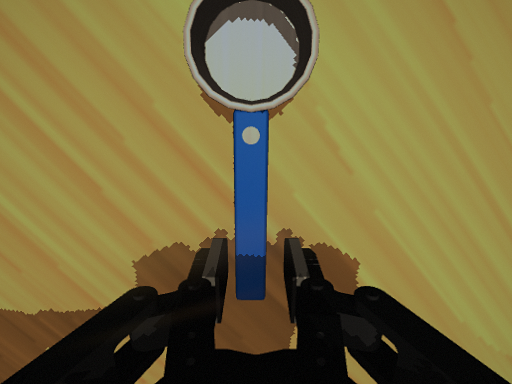

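Request:
{"api": "arm_command", "payload": {
  "steps": [
    [[0,0,0],[-2.2,1.6,-5],190],
    [[0,0,0],[0,0,0],200],
    [[0,0,0],[0,0,0],207],
    [[0,0,0],[0,0,0],210]
  ],
  "newtons": 20
}}

```text
clock: 11.75
position: [0.4655, -0.3507, 0.0107]
ee_rot: [0.0, 0.911, 0.412, 0.0]
contact_force: [0.1, -0.5, 0.3]
width: 0.0149
```

Request:
{"api": "arm_command", "payload": {
  "steps": [
    [[0,0,0],[0,0,0],212],
    [[0,0,0],[0,0,0],213],
    [[0,0,0],[0,0,0],214],
    [[0,0,0],[0,0,0],214]
  ]
}}

```text
clock: 12.25
position: [0.4656, -0.3507, 0.0106]
ee_rot: [0.0, 0.911, 0.412, 0.0]
contact_force: [0.5, -0.9, 0.2]
width: 0.014
```

```bash
python3 - <<'E'
import numpy as np
f=np.radians(np.linspace(13.7,103.7,19)); R=126.6
a=-R*np.cos(f); z=R*np.sin(f)
for i,(d,h) in enumerate(zip(np.diff(a),np.diff(z))): print(i,[round(float(d*.661),1),round(float(d*.750),1),round(float(h),1)])
E
```

```text
0 [2.0, 2.3, 10.6]
1 [2.6, 3.0, 10.3]
2 [3.2, 3.7, 9.9]
3 [3.8, 4.3, 9.4]
4 [4.3, 4.9, 8.9]
5 [4.8, 5.5, 8.3]
6 [5.3, 6.0, 7.6]
7 [5.7, 6.5, 6.9]
8 [6.1, 6.9, 6.1]
9 [6.4, 7.3, 5.3]
10 [6.7, 7.6, 4.5]
11 [6.9, 7.8, 3.6]
12 [7.1, 8.0, 2.6]
13 [7.2, 8.2, 1.7]
14 [7.3, 8.3, 0.7]
15 [7.3, 8.3, -0.2]
16 [7.3, 8.2, -1.2]
17 [7.2, 8.1, -2.1]
```

Request:
{"api": "arm_command", "payload": {
  "steps": [
    [[0,0,0],[0,0,0],215],
    [[0,0,0],[0,0,0],215]
  ]
}}

```text
clock: 12.5
position: [0.4655, -0.3507, 0.0106]
ee_rot: [0.0, 0.911, 0.412, 0.0]
contact_force: [0.8, 0.2, 0.2]
width: 0.0139
```

Request:
{"api": "arm_command", "payload": {
  "steps": [
    [[0,0,0],[2,2.3,10.6],215],
    [[0,0,0],[2.6,3,10.3],215],
    [[0,0,0],[3.2,3.7,9.9],215],
    [[0,0,0],[3.8,4.3,9.4],215],
    [[0,0,0],[0,0,0],215]
  ]
}}

```text
clock: 13.12
position: [0.4779, -0.3373, 0.0519]
ee_rot: [0.001, 0.911, 0.412, 0.0]
contact_force: [0.5, 0.5, -1.6]
width: 0.0139
```

```bash
python3 w.py g3; python3 - <<'E'
from h import *
im=np.hstack([imaging.get_image("scene")[100:260,80:240],imaging.get_image("top")[130:290,290:450]])
cv2.imwrite("pics/g3b.png",cv2.resize(im,None,fx=2.4,fy=2.4))
E
```

```text
13.125 [ 0.47788981 -0.3372571   0.05185968] 0.013908090290823813 [1.01353608e-03 9.11121658e-01 4.12135983e-01 4.76773532e-04] [-7.33524498e-01  4.40797492e-01  1.73745172e+00  7.43662082e-05
  9.61104122e-01 -1.23655855e-02]
```

View pics/g3.png

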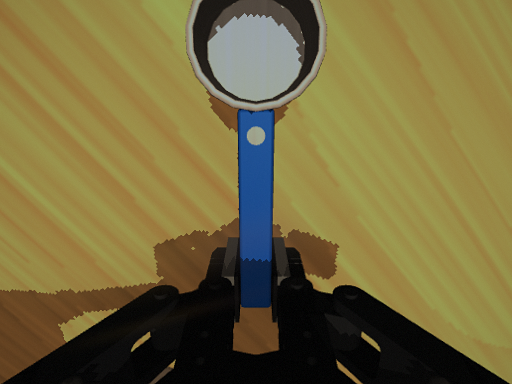

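View pics/g3b.png

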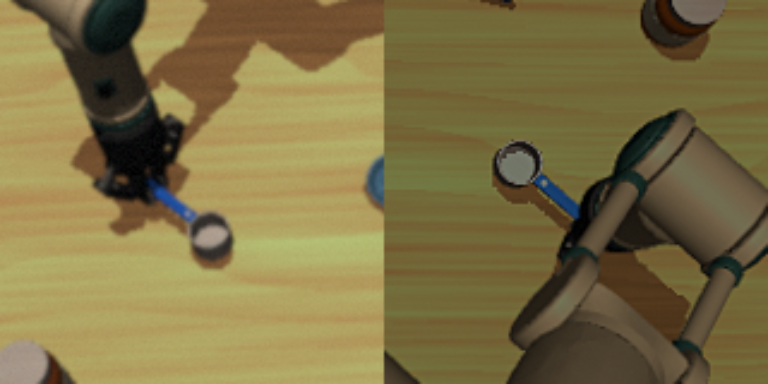

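The scoop lifted level, so the grip at 215 is too firm. I set the bowl back down and loosen slightly.

Request:
{"api": "arm_command", "payload": {
  "steps": [
    [[0,0,0],[0,0,-15],215],
    [[0,0,0],[0,0,-15],215],
    [[0,0,0],[0,0,-8],215],
    [[0,0,0],[0,0,0],215],
    [[0,0,0],[0,0,0],213],
    [[0,0,0],[0,0,0],213],
    [[0,0,0],[0,0,10],213],
    [[0,0,0],[0,0,10],213],
    [[0,0,0],[0,0,0],213]
  ]
}}

```text
clock: 14.4
position: [0.4777, -0.338, 0.0343]
ee_rot: [0.001, 0.911, 0.412, 0.0]
contact_force: [-0.4, -0.6, -0.8]
width: 0.0139
```

```bash
python3 w.py g4
```

```text
14.4 [ 0.47767499 -0.33803734  0.03429814] 0.013884949869076634 [1.45020338e-03 9.11241421e-01 4.11869804e-01 4.83286310e-04] [-7.34558670e-01  4.61227393e-01  1.75614914e+00 -3.45266420e-04
  9.21171310e-01 -1.25650505e-02]
```

View pics/g4.png

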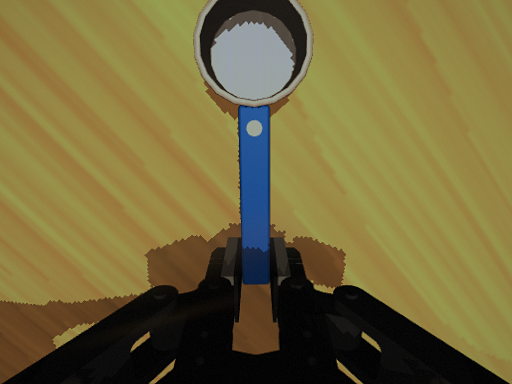

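Request:
{"api": "arm_command", "payload": {
  "steps": [
    [[0,0,0],[3.2,3.7,9.9],213],
    [[0,0,0],[3.8,4.3,9.4],213],
    [[0,0,0],[4.3,4.9,8.9],213],
    [[0,0,0],[0,0,0],213]
  ]
}}

```text
clock: 14.95
position: [0.4893, -0.3243, 0.062]
ee_rot: [0.001, 0.911, 0.412, 0.001]
contact_force: [-0.1, -0.1, -0.1]
width: 0.0143
```

```bash
python3 w.py g5;  python3 - <<'E'
from h import *
im=np.hstack([imaging.get_image("scene")[100:260,80:240],imaging.get_image("top")[130:290,290:450]])
cv2.imwrite("pics/g5b.png",cv2.resize(im,None,fx=2.4,fy=2.4))
E
```

```text
14.95 [ 0.48932454 -0.32428525  0.06199443] 0.01429201715853054 [9.96161196e-04 9.11092787e-01 4.12199791e-01 5.22989324e-04] [-7.03823808e-01  4.32080586e-01  1.72134967e+00  1.11552148e-04
  9.85914115e-01  1.71760655e-02]
```

View pics/g5.png

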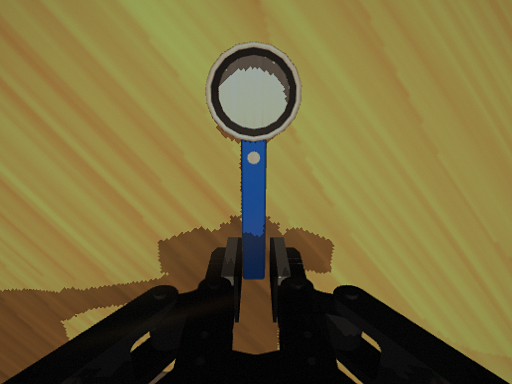

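View pics/g5b.png

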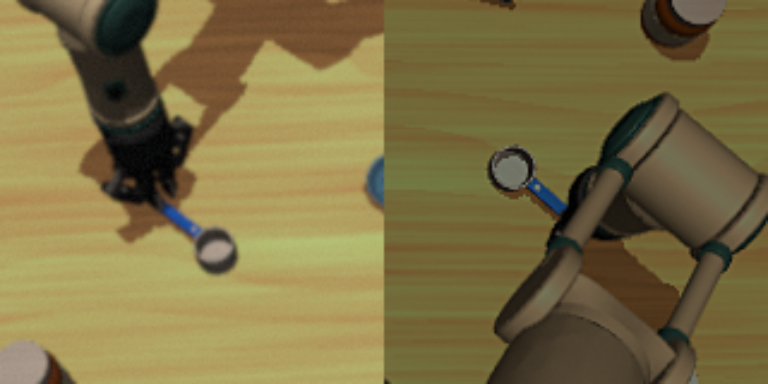

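The 213 grip was too loose: the scoop has settled flat again (bowl at (253,91) in the wrist view). I re-measure and regrasp with a force in between.

```bash
python3 - <<'E'
from h import *
p=dict(np.load("pics/g5.npz"))
b=p2w("wrist",[[253.5,90.5]],.036,p)[0]; e=p2w("wrist",[[253,279]],.034,p)[0]
d=(e-b)[:2]; L=np.hypot(*d); a=np.arctan2(d[1],d[0]); u=d/L
print(b,e,L,a,a+np.pi,"grip",b[:2]+u*.098,e[:2]-u*.014)
s=telemetry.get_state(); print((b[:2]+u*.098-s['position'][:2])*1e3, 2*np.arctan2(s['ee_rot'][2],s['ee_rot'][1]))
E
```

```text
[ 0.53952015 -0.2630706   0.036     ] [ 0.46452716 -0.34768847  0.034     ] 0.11306694475927084 -2.2959652499227214 0.8456274036670717 grip [ 0.47452049 -0.33641256] [ 0.47381282 -0.33721105]
[-13.62603064 -12.258087  ] 0.8491061708909973
```

Request:
{"api": "arm_command", "payload": {
  "steps": [
    [[0,0,0],[-13.5,-13,0],195],
    [[0,0,0],[0,0,-25],195],
    [[0,0,0],[0,0,-20],195],
    [[0,0,0],[0,0,-6],195],
    [[0,0,0],[0,0,0],205],
    [[0,0,0],[0,0,0],210],
    [[0,0,0],[0,0,0],213],
    [[0,0,0],[0,0,0],214],
    [[0,0,0],[0,0,0],214]
  ]
}}

```text
clock: 16.23
position: [0.4752, -0.3379, 0.0104]
ee_rot: [0.001, 0.911, 0.412, 0.0]
contact_force: [-0.4, -1.6, 1.4]
width: 0.0135
```

```bash
python3 w.py g6
```

```text
16.225 [ 0.4751592  -0.337863    0.01042155] 0.01354791402172738 [7.72543895e-04 9.11251516e-01 4.11849547e-01 1.70487354e-04] [-7.37230685e-01  4.88677971e-01  1.78352738e+00 -3.95510002e-04
  8.67834111e-01 -1.51448064e-02]
```

View pics/g6.png

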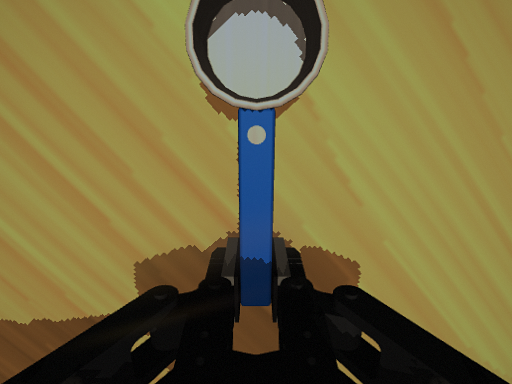

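Request:
{"api": "arm_command", "payload": {
  "steps": [
    [[0,0,0],[0,0,0],214],
    [[0,0,0],[2,2.3,10.6],214],
    [[0,0,0],[2.6,3,10.3],214],
    [[0,0,0],[0,0,0],214]
  ]
}}

```text
clock: 16.77
position: [0.4802, -0.3319, 0.032]
ee_rot: [0.001, 0.911, 0.412, 0.001]
contact_force: [0.6, 0.6, -0.1]
width: 0.0136
```

```bash
python3 w.py g7
```

```text
16.775 [ 0.48019919 -0.33193     0.03196561] 0.01357120982551199 [7.95825114e-04 9.11162990e-01 4.12045015e-01 5.26774947e-04] [-7.24180549e-01  4.62782623e-01  1.76093682e+00  3.90032152e-04
  9.15989739e-01 -3.01652543e-03]
```

View pics/g7.png

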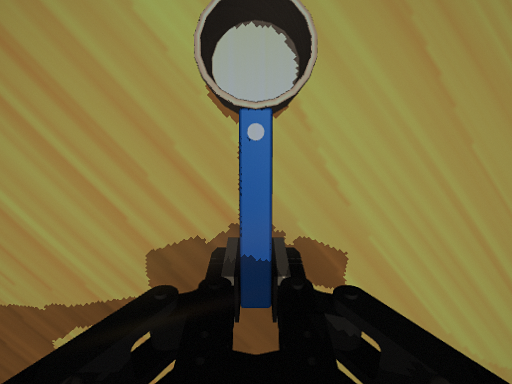

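The handle end is still held at (256,305) and the bowl has dropped relative to the tool, so it is rotating. I continue the arc.

Request:
{"api": "arm_command", "payload": {
  "steps": [
    [[0,0,0],[3.2,3.7,9.9],214],
    [[0,0,0],[3.8,4.3,9.4],214],
    [[0,0,0],[4.3,4.9,8.9],214],
    [[0,0,0],[0,0,0],214]
  ]
}}

```text
clock: 17.32
position: [0.4917, -0.3191, 0.0601]
ee_rot: [0.001, 0.911, 0.412, 0.001]
contact_force: [-0.2, -0.1, -0.0]
width: 0.0135
```

```bash
python3 w.py g8
```

```text
17.325 [ 0.49174351 -0.31908908  0.06009729] 0.013503041661299248 [9.84768412e-04 9.11129797e-01 4.12117880e-01 6.13032714e-04] [-6.94417523e-01  4.33108407e-01  1.72543999e+00  2.93212286e-04
  9.80737124e-01  2.66607371e-02]
```

View pics/g8.png

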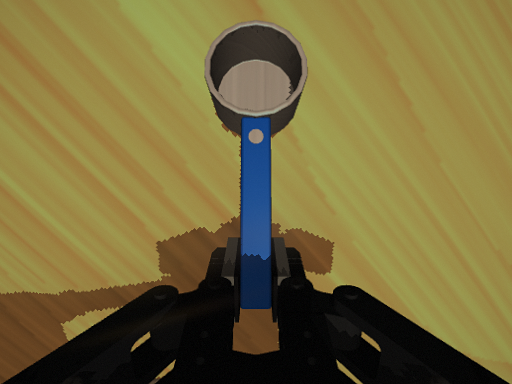

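Swinging well, about 25–30° now. Continuing.

Request:
{"api": "arm_command", "payload": {
  "steps": [
    [[0,0,0],[4.8,5.5,8.3],214],
    [[0,0,0],[5.3,6,7.6],214],
    [[0,0,0],[5.7,6.5,6.9],214],
    [[0,0,0],[6.1,6.9,6.1],214],
    [[0,0,0],[6.4,7.3,5.3],214],
    [[0,0,0],[0,0,0],214]
  ]
}}

```text
clock: 18.12
position: [0.5198, -0.2864, 0.0937]
ee_rot: [0.0, 0.911, 0.412, 0.0]
contact_force: [0.5, -0.3, -1.4]
width: 0.0146
```

```bash
python3 w.py g9
```

```text
18.125 [ 0.51982787 -0.28640843  0.09370495] 0.014568337708535673 [4.55663316e-04 9.11030356e-01 4.12338921e-01 3.11942600e-04] [-6.20837540e-01  4.07842851e-01  1.66811413e+00  9.50890868e-05
  1.06453439e+00  9.98727631e-02]
```

View pics/g9.png

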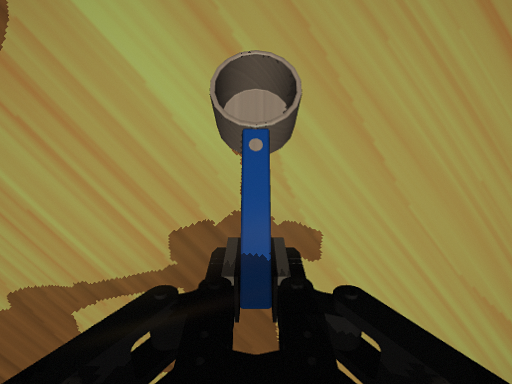

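Tilt is about 40° and the bowl seems to have lifted off (Fz −1.4). I lower until it touches, ease the grip slightly and carry on.

Request:
{"api": "arm_command", "payload": {
  "steps": [
    [[0,0,0],[0,0,-10],214],
    [[0,0,0],[0,0,0],213.5],
    [[0,0,0],[0,0,0],213.5],
    [[0,0,0],[1.5,1.7,5],213.5],
    [[0,0,0],[1.5,1.7,5],213.5],
    [[0,0,0],[0,0,0],213.5]
  ]
}}

```text
clock: 18.92
position: [0.5227, -0.2838, 0.0942]
ee_rot: [0.001, 0.911, 0.412, 0.001]
contact_force: [0.9, -0.7, 0.8]
width: 0.0142
```

```bash
python3 w.py g10
```

```text
18.925 [ 0.52272729 -0.2837667   0.09418404] 0.014192942615983228 [8.97412658e-04 9.11226156e-01 4.11905052e-01 5.62042901e-04] [-6.14326976e-01  4.08566333e-01  1.66544869e+00  6.67982364e-05
  1.06546066e+00  1.07349125e-01]
```

View pics/g10.png

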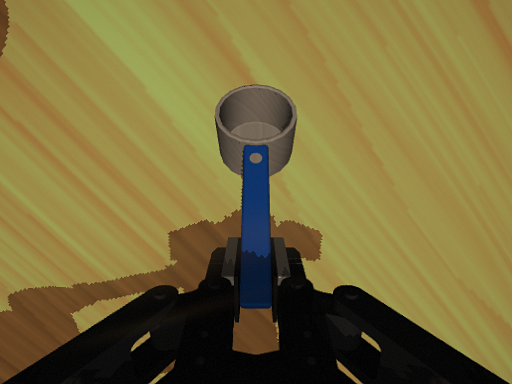

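Request:
{"api": "arm_command", "payload": {
  "steps": [
    [[0,0,0],[6.7,7.6,4.5],213.5],
    [[0,0,0],[6.9,7.8,3.6],213.5],
    [[0,0,0],[7.1,8,2.6],213.5],
    [[0,0,0],[0,0,0],213.5]
  ]
}}

```text
clock: 19.48
position: [0.5439, -0.2593, 0.1044]
ee_rot: [0.0, 0.911, 0.412, 0.001]
contact_force: [0.2, -0.7, 2.8]
width: 0.0138
```

```bash
python3 w.py g11
```

```text
19.475 [ 0.54386909 -0.25932044  0.10436454] 0.013835508076522007 [4.21283222e-04 9.11007508e-01 4.12389109e-01 6.05694277e-04] [-5.60690598e-01  4.09377510e-01  1.63441502e+00  6.12245579e-04
  1.09642880e+00  1.59676196e-01]
```

View pics/g11.png

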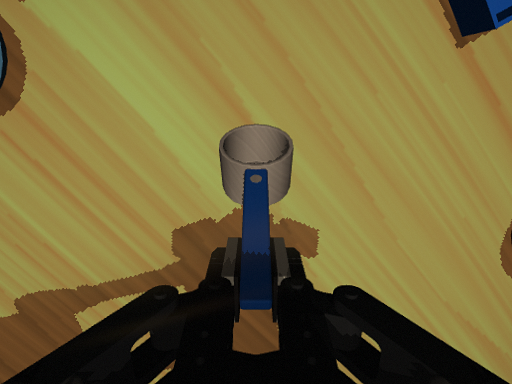

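Request:
{"api": "arm_command", "payload": {
  "steps": [
    [[0,0,0],[7.2,8.2,1.7],213.5],
    [[0,0,0],[7.3,8.3,0.7],213.5],
    [[0,0,0],[7.3,8.3,-0.2],213.5],
    [[0,0,0],[0,0,0],213.5]
  ]
}}

```text
clock: 20.02
position: [0.5653, -0.2344, 0.106]
ee_rot: [-0.0, 0.911, 0.412, 0.0]
contact_force: [-0.2, -0.9, 0.6]
width: 0.014
```

```bash
python3 w.py g12;  python3 - <<'E'
from h import *
im=np.hstack([imaging.get_image("scene")[100:260,80:240],imaging.get_image("top")[130:290,290:450]])
cv2.imwrite("pics/g12b.png",cv2.resize(im,None,fx=2.4,fy=2.4))
E
```

```text
20.025 [ 0.5653494  -0.23437593  0.10601787] 0.013967652148969913 [-4.00377867e-05  9.11052628e-01  4.12289899e-01  3.83128416e-04] [-5.07041126e-01  4.20979598e-01  1.60962964e+00  7.39884635e-04
  1.11059095e+00  2.13494454e-01]
```

View pics/g12.png

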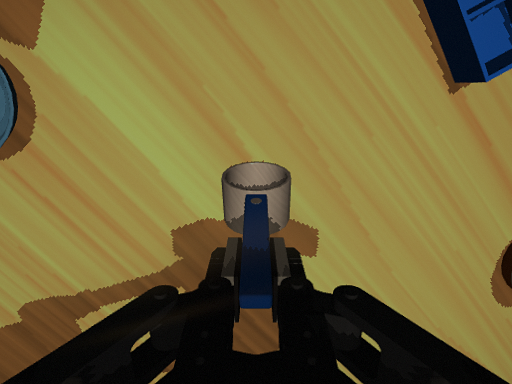

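View pics/g12b.png

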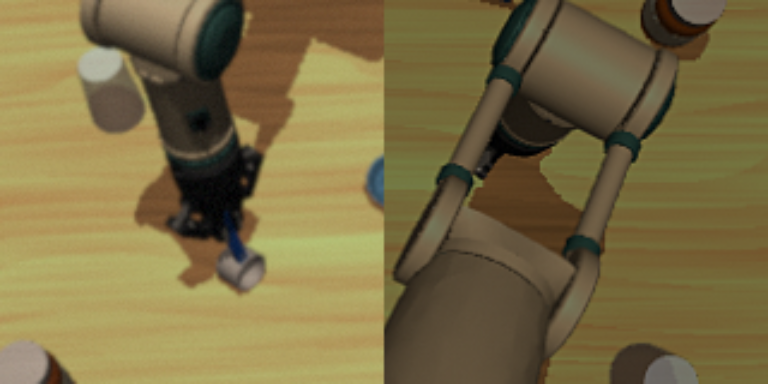

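```bash
cat > tilt.py <<'E'
from h import *
import sys
from scipy.spatial.transform import Rotation as Ro
# model: tool frame x forward(toward bowl), z down along fingers. grip at (gx,0,-19mm)
def model(a,gx,gz,s_pos,s_q):
    w,x,y,z=s_q; R=Ro.from_quat([x,y,z,w]).as_matrix()
    hx=np.array([-np.cos(a),0,-np.sin(a)]) # handle axis bowl->end in tool frame, tilt a
    hz=np.array([np.sin(a),0,-np.cos(a)])
    hy=np.cross(hz,hx)
    g=np.array([gx,0,gz]); t=np.linspace(0,2*np.pi,60)
    f=lambda x,y,z: (s_pos+(R@(g+np.outer(x,hx)+np.outer(y,hy)+np.outer(z,hz)).T).T)
    bx=-.098
    rim=f(bx+.025*np.cos(t),.025*np.sin(t),np.full(60,.006)); bot=f(bx+.025*np.cos(t),.025*np.sin(t),np.full(60,-.030))
    cx=np.array([.014,.014,-.072,-.072,.014]); cy=np.array([-.007,.007,.007,-.007,-.007])
    top=f(cx,cy,np.full(5,.004))
    return rim,bot,top
if __name__=="__main__":
    nm=sys.argv[1]; al=[float(v) for v in sys.argv[2:]]
    p=dict(np.load(f"pics/{nm}.npz")); s=telemetry.get_state()
    im=cv2.imread(f"pics/{nm}.png"); im=cv2.resize(im,None,fx=3,fy=3)
    for a,c in zip(al,[(0,255,0),(0,0,255),(255,255,0)]):
        for q in model(np.radians(a),0.,-.019,s['position'],s['ee_rot']):
            uv=(w2p("wrist",q,p)+.5)*3-.5; cv2.polylines(im,[uv.astype(np.int32)],True,c,1)
    cv2.imwrite(f"pics/{nm}_t.png",im[390:960,480:1080])
E
python3 tilt.py g12 70 78 86
```

```text
(no output)
```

View pics/g12_t.png

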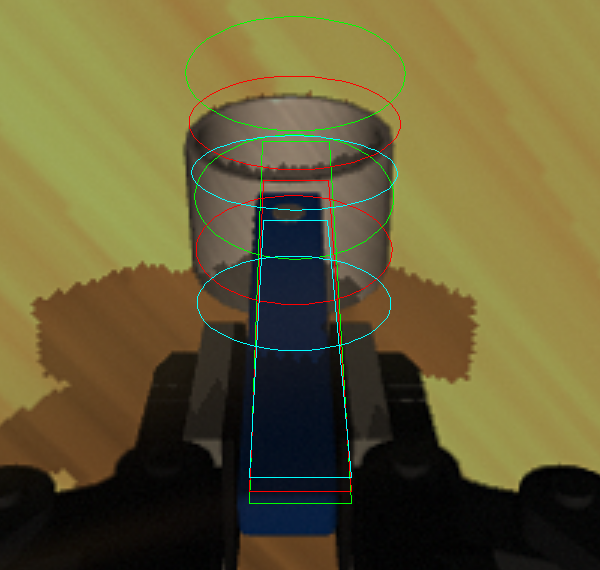

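Comparing the rim ellipse ratio (~0.41) with the model gives a tilt of about 80°. I go the last stretch, firm up the grip, then press.

Request:
{"api": "arm_command", "payload": {
  "steps": [
    [[0,0,0],[7.3,8.2,-1],213.5],
    [[0,0,0],[5,5.5,-1],213.5],
    [[0,0,0],[0,0,0],213.5],
    [[0,0,0],[0,0,0],216],
    [[0,0,0],[0,0,0],222],
    [[0,0,0],[0,0,0],225]
  ],
  "newtons": 30
}}

```text
clock: 20.92
position: [0.5763, -0.2216, 0.1038]
ee_rot: [-0.0, 0.911, 0.412, -0.0]
contact_force: [0.0, 0.3, -1.1]
width: 0.0134
```

```bash
python3 w.py g13; python3 tilt.py g13 82 90
```

```text
20.925 [ 0.57632936 -0.22161302  0.10383884] 0.013375801729664911 [-3.31526868e-04  9.11321147e-01  4.11695930e-01 -3.44911001e-04] [-4.79648981e-01  4.30972276e-01  1.59843659e+00 -1.47089703e-04
  1.11313146e+00  2.42583820e-01]
```

View pics/g13_t.png

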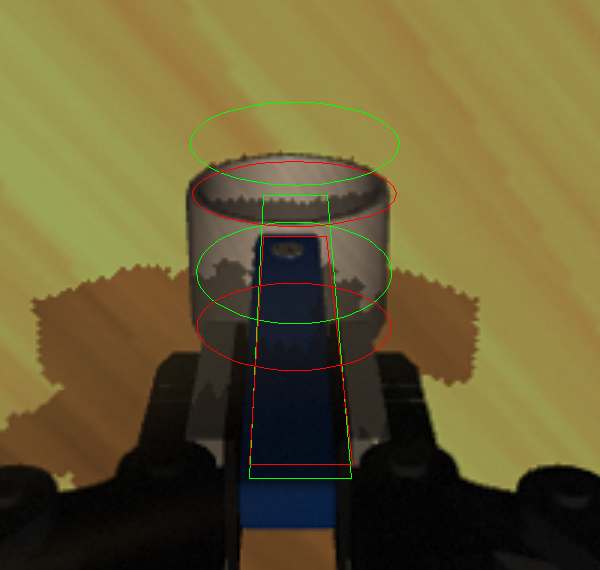

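Handle is now about 5° from vertical and gripped firmly. I press down for step 2.

Request:
{"api": "arm_command", "payload": {
  "steps": [
    [[0,0,0],[0,0,-1.5],225],
    [[0,0,0],[0,0,-1.5],225],
    [[0,0,0],[0,0,0],225]
  ]
}}

```text
clock: 21.35
position: [0.5772, -0.2216, 0.1033]
ee_rot: [0.001, 0.911, 0.412, 0.001]
contact_force: [-2.0, 2.5, 10.4]
width: 0.0136
```

Request:
{"api": "arm_command", "payload": {
  "steps": [
    [[0,0,0],[0,0,0],225],
    [[0,0,0],[0,0,0],225]
  ]
}}

```text
clock: 21.6
position: [0.5772, -0.2216, 0.1033]
ee_rot: [0.001, 0.911, 0.412, 0.001]
contact_force: [-0.8, 2.0, 10.0]
width: 0.0134
```

```bash
python3 w.py g14; python3 tilt.py g14 82 90;  python3 - <<'E'
from h import *
im=np.hstack([imaging.get_image("scene")[100:260,80:240],imaging.get_image("top")[130:290,290:450]])
cv2.imwrite("pics/g14b.png",cv2.resize(im,None,fx=2.4,fy=2.4))
E
```

```text
21.6 [ 0.57718131 -0.22156851  0.10331646] 0.013428500272169566 [5.66163110e-04 9.11335113e-01 4.11664295e-01 7.06906451e-04] [-4.79266199e-01  4.31148181e-01  1.59961953e+00  4.57813089e-04
  1.10906061e+00  2.42767109e-01]
```

View pics/g14_t.png

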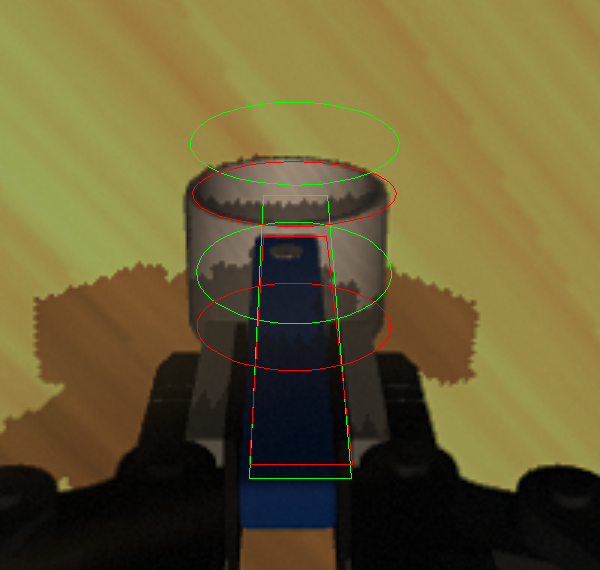

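View pics/g14b.png

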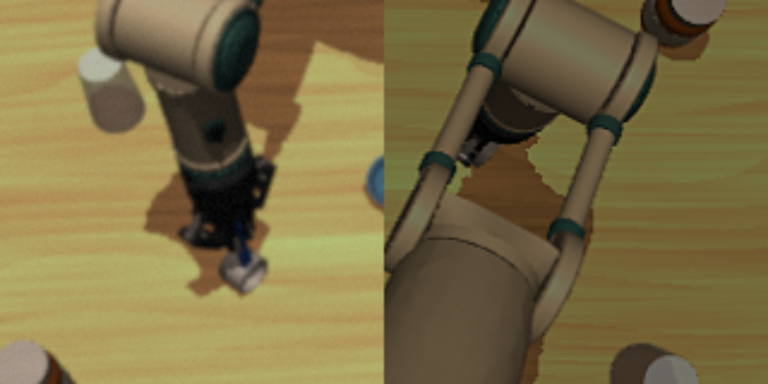

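```bash
python3 - <<'E'
from tilt import *
from scipy.optimize import least_squares
p=dict(np.load("pics/g14.npz")); s=telemetry.get_state()
def f(v):
    rim,bot,top=model(v[0],v[1],v[2],s['position'],s['ee_rot'])
    r=(w2p("wrist",rim,p)+.5)*3-.5-[480,390]; t=(w2p("wrist",top,p)+.5)*3-.5-[480,390]
    return np.array([r[:,1].min(), r[:,1].max(), np.ptp(r[:,0]), t[0,1], t[2,1]])
m=np.array([156,226,198,527,237]); wt=np.array([1,.7,.7,1,.5])
for a0 in(70,85,95):
    r=least_squares(lambda v:(f(v)-m)*wt,[np.radians(a0),-.003,-.019],x_scale=[.1,.01,.01]); print(np.degrees(r.x[0]),r.x[1:],f(r.x)-m)
E
```

```text
84.1842844232532 [-0.00960161 -0.01745752] [-4.40277763  8.78437223  5.01381661 -1.69846149  7.82510938]
84.18428259049142 [-0.00960161 -0.01745751] [-4.40278232  8.7843716   5.01381338 -1.69845653  7.82510855]
84.1842852651465 [-0.00960161 -0.01745752] [-4.4027783   8.78437049  5.01382121 -1.69845923  7.8251079 ]
```

The fit puts the tilt at about 84–86°, pressed at 10 N for 0.4 s, so step 2 should be met. Now I lift firmly gripped and carry it over.

Request:
{"api": "arm_command", "payload": {
  "steps": [
    [[0,0,0],[0,0,5],240],
    [[0,0,0],[0,0,10],240],
    [[0,0,0],[0,0,25],240],
    [[0,0,0],[0,0,35],240],
    [[0,0,0],[0,0,35],240],
    [[0,0,0],[0,0,35],240],
    [[0,0,0],[0,0,35],240],
    [[0,0,0],[0,0,17],240],
    [[0,0,0.0],[0,0,0],240]
  ],
  "newtons": 40
}}

```text
clock: 22.88
position: [0.5775, -0.2221, 0.2999]
ee_rot: [0.001, 0.911, 0.412, 0.001]
contact_force: [0.5, 0.4, -2.2]
width: 0.0133
```

```bash
python3 w.py g15; python3 tilt.py g15 82 90
```

```text
22.875 [ 0.57745327 -0.22206098  0.29986241] 0.013316008778588033 [0.00148378 0.9112908  0.41175924 0.00110019] [-4.79466672e-01  3.13298172e-01  1.28388147e+00 -1.06867465e-04
  1.54072021e+00  2.42563700e-01]
```

View pics/g15_t.png

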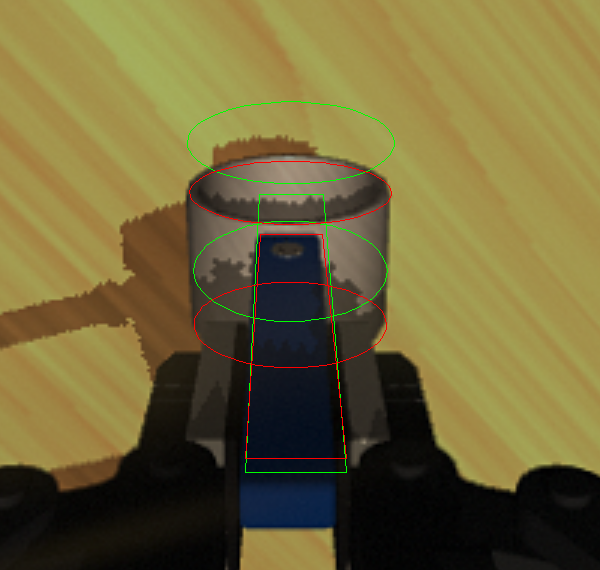

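Holding firmly and still upright. Carrying to the canister.

Request:
{"api": "arm_command", "payload": {
  "steps": [
    [[0,0,0],[-2,20,5],240],
    [[0,0,0],[-4,40,5],240],
    [[0,0,0.1],[-4,45,0],240],
    [[0,0,0.1],[-4,45,0],240],
    [[0,0,0.1],[-4,45,0],240],
    [[0,0,0.1],[-4,45,0],240],
    [[0,0,0.1],[-4,45,0],240],
    [[0,0,0.1],[-4,45,0],240],
    [[0,0,0.1],[-4,45,0],240],
    [[0,0,0.1],[-4,45,0],240],
    [[0,0,0.09],[-4,45,0],240],
    [[0,0,0],[-4,45,0],240],
    [[0,0,0],[-3,40,0],240],
    [[0,0,0],[0,20,0],240],
    [[0,0,0],[0,4,0],240],
    [[0,0,0],[0,0,0],240]
  ]
}}

```text
clock: 24.92
position: [0.5277, 0.3515, 0.3079]
ee_rot: [0.0, 0.645, 0.764, -0.001]
contact_force: [-0.6, 0.8, -1.7]
width: 0.0133
```

```bash
python3 w.py k1; python3 - <<'E'
from h import *
im=np.hstack([imaging.get_image("scene")[60:220,300:460],imaging.get_image("top")[120:280,50:210]])
cv2.imwrite("pics/k1b.png",cv2.resize(im,None,fx=2.4,fy=2.4))
E
```

```text
24.925 [0.5276606  0.3514833  0.30786736] 0.013255793737295336 [ 2.43897255e-04  6.45437349e-01  7.63812903e-01 -6.47696922e-04] [ 4.78485540e-01  3.38687521e-01  1.22726768e+00 -9.44399055e-04
  1.57664944e+00  3.10876029e-01]
```

View pics/k1.png

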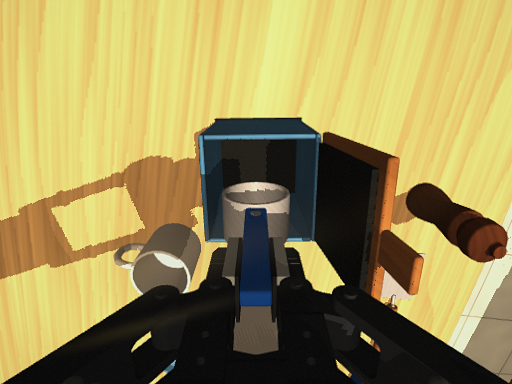

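View pics/k1b.png

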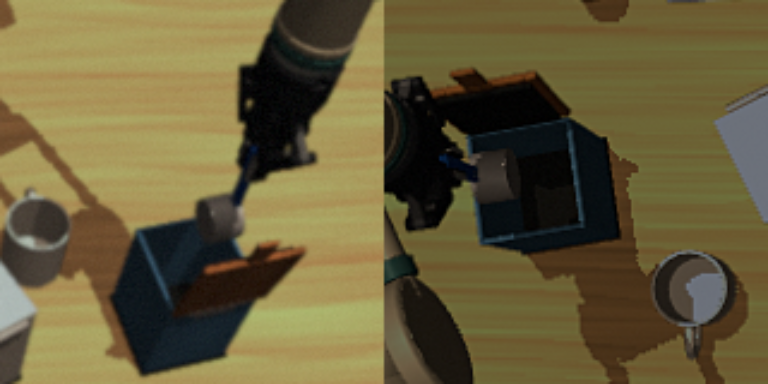

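The scoop hangs over the opening, with its bowl at (257,205) in the wrist view. I check its lateral position in the canister frame.

```bash
python3 - <<'E'
from h import *
p=dict(np.load("pics/k1.npz"))
def can(X):
    d=X-np.array([.5338,.3376,0]); c,s=np.cos(.169),np.sin(.169); return np.c_[d[:,0]*c+d[:,1]*s,-d[:,0]*s+d[:,1]*c,d[:,2]]
print("bowl rim left/right/centre", can(p2w("wrist",[[222,197],[291,197],[256.5,197]],.229,p)))
print("handle end/ tcp",can(p2w("wrist",[[256,303]],.341,p)),can(np.array([[.5277,.3515,.3]])))
print("rim corners pred", w2p("wrist",[[.5338+a*.986-b*.168,.3376+a*.168+b*.986,.155] for a,b in((-.053,-.051),(-.053,.051),(.053,.051),(.053,-.051))],p))
E
```

```text
bowl rim left/right/centre [[-0.02960966  0.01915962  0.229     ]
 [ 0.02170844  0.01911636  0.229     ]
 [-0.00395223  0.01914121  0.229     ]]
handle end/ tcp [[-0.00452818  0.01108895  0.341     ]] [[-0.00367516  0.01472797  0.3       ]]
rim corners pred [[208.95909162 237.54149962]
 [203.93378415 139.04754699]
 [316.96525721 139.01704313]
 [311.08935017 237.45934912]]
```

Plenty of clearance all round. Lowering into the canister.

Request:
{"api": "arm_command", "payload": {
  "steps": [
    [[0,0,0],[0,0,-20],240],
    [[0,0,0],[0,0,-35],240],
    [[0,0,0],[0,0,-35],240],
    [[0,0,0],[0,0,-35],240],
    [[0,0,0],[0,0,-30],240],
    [[0,0,0],[0,0,-20],240],
    [[0,0,0],[0,0,-10],240],
    [[0,0,0],[0,0,-7],240],
    [[0,0,0],[0,0,-4],240],
    [[0,0,0],[0,0,0],240]
  ]
}}

```text
clock: 26.32
position: [0.528, 0.3524, 0.1125]
ee_rot: [0.0, 0.645, 0.764, 0.0]
contact_force: [0.0, -0.6, -1.0]
width: 0.0135
```

Request:
{"api": "arm_command", "payload": {
  "steps": [
    [[0,0,0],[0,0,-1.5],240],
    [[0,0,0],[0,0,-1.5],240],
    [[0,0,0],[0,0,-1],240],
    [[0,0,0],[0,0,0],240]
  ]
}}

```text
clock: 26.82
position: [0.528, 0.3526, 0.1087]
ee_rot: [0.0, 0.645, 0.764, 0.0]
contact_force: [0.6, 0.3, 2.1]
width: 0.0135
```

Request:
{"api": "arm_command", "payload": {
  "steps": [
    [[0,0,0],[0,0,0],214],
    [[0,0,0],[0,0,0],205],
    [[0,0,0],[0,0,0],195],
    [[0,0,0],[0,0,0],185],
    [[0,0,0],[0,0,0],170],
    [[0,0,0],[0,0,0],155],
    [[0,0,0],[0,0,0],140],
    [[0,0,0],[0,0,0],130],
    [[0,0,0],[0,0,0],130],
    [[0,0,0],[0,0,0],130]
  ]
}}

```text
clock: 28.08
position: [0.5278, 0.3524, 0.1081]
ee_rot: [0.0, 0.645, 0.764, 0.0]
contact_force: [-0.2, -0.5, 0.4]
width: 0.0417
```

```bash
python3 w.py k2
```

```text
28.075 [0.52778118 0.35235104 0.10810768] 0.04172556123616611 [2.37462062e-05 6.45280485e-01 7.63945741e-01 1.79497449e-05] [ 4.79090482e-01  4.49692945e-01  1.55346015e+00 -3.33290502e-05
  1.13838829e+00  3.11088881e-01]
```

View pics/k2.png

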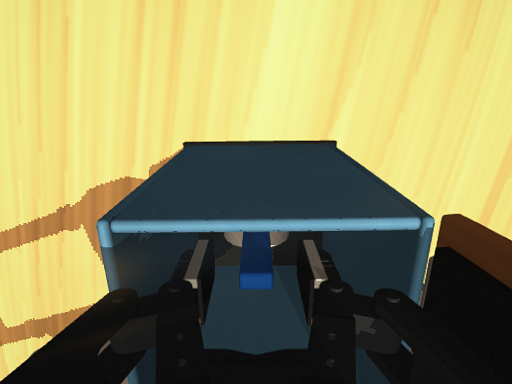

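Scoop stands free, with the handle at (256,265) clear of both fingers. I lift straight out and look.

Request:
{"api": "arm_command", "payload": {
  "steps": [
    [[0,0,0],[0,0,15],130],
    [[0,0,0],[0,0,30],130],
    [[0,0,0],[0,0,45],130],
    [[0,0,0],[0,0,50],130],
    [[0,0,0],[0,0,50],130],
    [[0,0,0],[-20,-30,30],130],
    [[0,0,0],[-20,-50,0],130],
    [[0,0,0],[-20,-50,0],130],
    [[0,0,0],[0,0,0],130]
  ]
}}

```text
clock: 29.25
position: [0.4662, 0.2197, 0.3302]
ee_rot: [0.001, 0.646, 0.763, 0.0]
contact_force: [0.5, 0.4, 0.1]
width: 0.0421
```

```bash
python3 w.py k3; python3 - <<'E'
from h import *
im=np.hstack([imaging.get_image("scene")[80:240,300:460],imaging.get_image("top")[120:280,50:210]])
cv2.imwrite("pics/k3b.png",cv2.resize(im,None,fx=2.4,fy=2.4))
E
```

```text
29.25 [0.46619107 0.21972329 0.33015828] 0.04210316022268393 [9.03094501e-04 6.46490031e-01 7.62921736e-01 4.99751024e-04] [ 3.06079940e-01  1.42971008e-01  1.43975149e+00 -9.96328190e-04
  1.55706216e+00  1.41246753e-01]
```

View pics/k3.png

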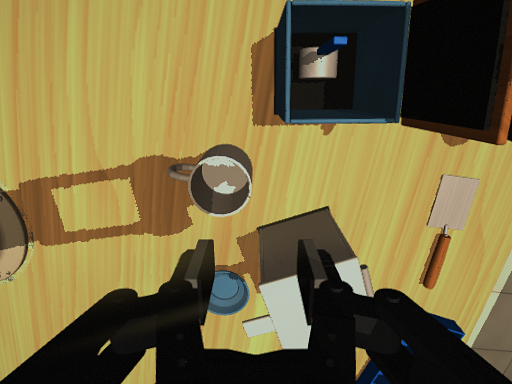

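View pics/k3b.png

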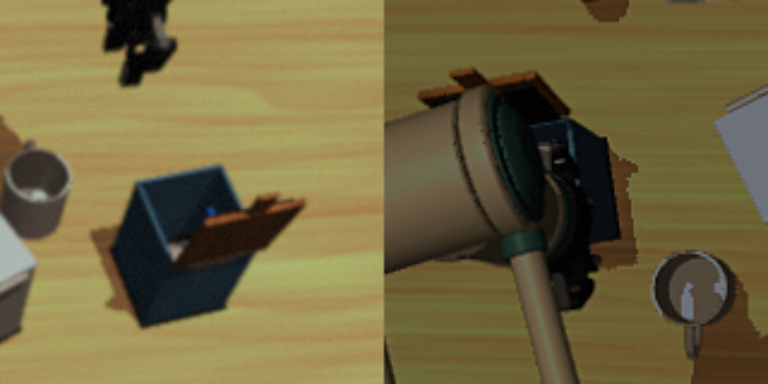

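The scoop stands upright in the canister, and no bystander appears moved. Next: close the lid by pushing it from behind with shut fingers along the arc.

Request:
{"api": "arm_command", "payload": {
  "steps": [
    [[0,0,0],[10,5,20],200],
    [[0,0,0],[35,25,0],255],
    [[0,0,0],[35,25,0],255],
    [[0,0,0],[35,25,0],255],
    [[0,0,0],[35,25,0],255],
    [[0,0,0],[35,25,0],255],
    [[0,0,0],[14,10,0],255],
    [[0,0,0],[0,0,-20],255],
    [[0,0,0],[0,0,-25],255],
    [[0,0,0],[0,0,-24],255],
    [[0,0,0],[0,0,0],255]
  ],
  "newtons": 20
}}

```text
clock: 30.78
position: [0.666, 0.3634, 0.2757]
ee_rot: [-0.001, 0.645, 0.764, -0.002]
contact_force: [0.6, 0.3, 0.3]
width: 0.0001
```

```bash
python3 w.py k4; python3 - <<'E'
from h import *
im=np.hstack([imaging.get_image("scene")[80:240,300:460],imaging.get_image("top")[120:280,50:210]])
cv2.imwrite("pics/k4b.png",cv2.resize(im,None,fx=2.4,fy=2.4))
E
```

```text
30.775 [0.66602658 0.36344759 0.27565795] 9.819231330199692e-05 [-0.00136437  0.64474487  0.76439285 -0.00240164] [4.07792046e-01 5.57728363e-01 9.43358965e-01 3.00796589e-04
 1.64602144e+00 2.38402866e-01]
```

View pics/k4.png

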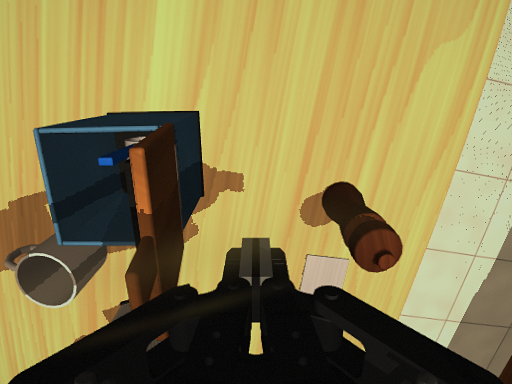

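View pics/k4b.png

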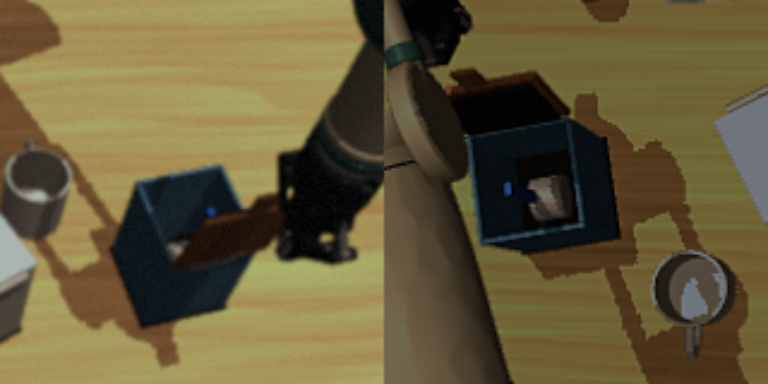

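Fingers are behind the lid, but the wide knuckles face it. I turn the tool a quarter so the slim side pushes.

Request:
{"api": "arm_command", "payload": {
  "steps": [
    [[0,0,0],[15,2.5,5],255],
    [[0,0,-0.18],[0,0,0],255],
    [[0,0,-0.18],[0,0,0],255],
    [[0,0,-0.18],[0,0,0],255],
    [[0,0,-0.18],[0,0,0],255],
    [[0,0,-0.18],[0,0,0],255],
    [[0,0,-0.18],[0,0,0],255],
    [[0,0,-0.18],[0,0,0],255],
    [[0,0,-0.18],[0,0,0],255],
    [[0,0,-0.127],[0,0,0],255],
    [[0,0,0],[0,0,0],255]
  ]
}}

```text
clock: 32.3
position: [0.6823, 0.3653, 0.2858]
ee_rot: [-0.0, 0.996, 0.087, 0.001]
contact_force: [-0.4, -0.3, -0.6]
width: -0.0001
```

```bash
python3 - <<'E'
from rig import telemetry
import numpy as np
s=telemetry.get_state(); print(s['position'],s['ee_rot'],s['qpos'])
d=s['position']-np.array([.5338,.3376,.159]); c,q=np.cos(.169),np.sin(.169)
cx=(d[0]*c+d[1]*q-.058)*1e3; cy=(-d[0]*q+d[1]*c)*1e3; cz=d[2]*1e3; print(cx,cy,cz)
h=11; r=122
t=np.r_[1.70,np.arange(1.6,-.01,-.1),-.03]
X=-r*np.cos(t)+4*np.sin(t)+h; Z=r*np.sin(t)+4*np.cos(t)
px,pz,py=cx,cz,cy
for tt,x,z in zip(t,X,Z):
    dx=x-px; dz=z-pz; dy=-py; print(round(tt,2),[round(dx*c-dy*q,1),round(dx*q+dy*c,1),round(dz,1)]); px,pz,py=x,z,0
E
```

```text
[0.68232743 0.36526045 0.28579883] [-4.22791415e-04  9.96240764e-01  8.66163222e-02  1.33222802e-03] [ 4.01717994e-01  5.79090605e-01  8.81069365e-01 -2.16210525e-05
  1.67863735e+00  1.79906181e+00]
93.06382439875857 2.284561370963275 126.79882695785358
1.7 [np.float64(-61.1), np.float64(-12.7), np.float64(-6.3)]
1.6 [np.float64(-12.0), np.float64(-2.0), np.float64(1.4)]
1.5 [np.float64(-12.0), np.float64(-2.1), np.float64(0.1)]
1.4 [np.float64(-12.0), np.float64(-2.0), np.float64(-1.1)]
1.3 [np.float64(-11.8), np.float64(-2.0), np.float64(-2.3)]
1.2 [np.float64(-11.5), np.float64(-2.0), np.float64(-3.5)]
1.1 [np.float64(-11.1), np.float64(-1.9), np.float64(-4.6)]
1.0 [np.float64(-10.6), np.float64(-1.8), np.float64(-5.7)]
0.9 [np.float64(-10.0), np.float64(-1.7), np.float64(-6.8)]
0.8 [np.float64(-9.3), np.float64(-1.6), np.float64(-7.7)]
0.7 [np.float64(-8.5), np.float64(-1.4), np.float64(-8.7)]
0.6 [np.float64(-7.6), np.float64(-1.3), np.float64(-9.5)]
0.5 [np.float64(-6.6), np.float64(-1.1), np.float64(-10.2)]
0.4 [np.float64(-5.6), np.float64(-1.0), np.float64(-10.8)]
0.3 [np.float64(-4.5), np.float64(-0.8), np.float64(-11.3)]
0.2 [np.float64(-3.4), np.float64(-0.6), np.float64(-11.7)]
0.1 [np.float64(-2.2), np.float64(-0.4), np.float64(-12.0)]
-0.0 [np.float64(-1.0), np.float64(-0.2), np.float64(-12.2)]
-0.03 [np.float64(-0.1), np.float64(-0.0), np.float64(-3.7)]
```

Request:
{"api": "arm_command", "payload": {
  "steps": [
    [[0,0,0],[-20,-4,-2],255],
    [[0,0,0],[-20,-4,-2],255],
    [[0,0,0],[-21,-4.5,-2],255],
    [[0,0,0],[-12,-2,1.4],255],
    [[0,0,0],[-12,-2,0.1],255],
    [[0,0,0],[-12,-2,-1.1],255],
    [[0,0,0],[-11.8,-2,-2.3],255],
    [[0,0,0],[-11.5,-2,-3.5],255],
    [[0,0,0],[-11.1,-1.9,-4.6],255],
    [[0,0,0],[-10.6,-1.8,-5.7],255],
    [[0,0,0],[0,0,0],255]
  ]
}}

```text
clock: 33.67
position: [0.5384, 0.3384, 0.2617]
ee_rot: [0.0, 0.996, 0.086, -0.001]
contact_force: [0.1, -0.5, -0.0]
width: -0.0002
```

```bash
python3 w.py k5; python3 - <<'E'
from h import *
im=np.hstack([imaging.get_image("scene")[80:240,300:460],imaging.get_image("top")[120:280,50:210]])
cv2.imwrite("pics/k5b.png",cv2.resize(im,None,fx=2.4,fy=2.4))
E
```

```text
33.675 [0.53836977 0.33842182 0.26169838] -0.00019852657508877532 [ 2.75344345e-04  9.96293921e-01  8.60077144e-02 -1.01034447e-03] [4.51713187e-01 3.56150138e-01 1.31137407e+00 2.09056029e-04
 1.47615247e+00 1.85026123e+00]
```

View pics/k5b.png

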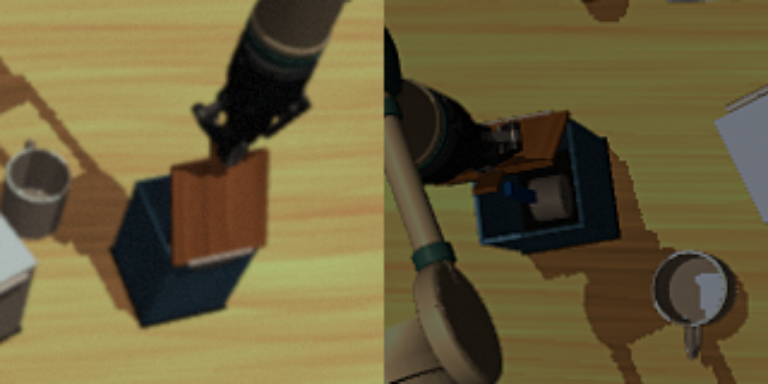

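The lid is following, at about 1 rad. Continuing down to shut.

Request:
{"api": "arm_command", "payload": {
  "steps": [
    [[0,0,0],[-10,-1.7,-6.8],255],
    [[0,0,0],[-9.3,-1.6,-7.7],255],
    [[0,0,0],[-8.5,-1.4,-8.7],255],
    [[0,0,0],[-7.6,-1.3,-9.5],255],
    [[0,0,0],[-6.6,-1.1,-10.2],255],
    [[0,0,0],[-5.6,-1,-10.8],255],
    [[0,0,0],[-4.5,-0.8,-11.3],255],
    [[0,0,0],[-3.4,-0.6,-11.7],255],
    [[0,0,0],[-2.2,-0.4,-10],255],
    [[0,0,0],[-1,0,-7],255],
    [[0,0,0],[0,0,0],255]
  ]
}}

```text
clock: 35.2
position: [0.4809, 0.3286, 0.168]
ee_rot: [0.0, 0.996, 0.086, -0.0]
contact_force: [0.2, -0.4, -0.2]
width: -0.0001
```

Request:
{"api": "arm_command", "payload": {
  "steps": [
    [[0,0,0],[0,0,-2],255],
    [[0,0,0],[0,0,-2],255],
    [[0,0,0],[0,0,-1.5],255],
    [[0,0,0],[0,0,0],255]
  ]
}}

```text
clock: 35.7
position: [0.4811, 0.3287, 0.1632]
ee_rot: [0.0, 0.996, 0.086, -0.0]
contact_force: [0.5, 0.5, 0.3]
width: -0.0002
```

Request:
{"api": "arm_command", "payload": {
  "steps": [
    [[0,0,0],[0,0,-1],255],
    [[0,0,0],[0,0,-1],255],
    [[0,0,0],[0,0,0],255]
  ]
}}

```text
clock: 36.08
position: [0.4812, 0.3287, 0.1629]
ee_rot: [-0.0, 0.996, 0.086, 0.001]
contact_force: [-2.2, -0.9, 8.4]
width: -0.0002
```

Hard stop at z = 0.163 with 8 N, the shut lid's height. I withdraw straight up and check.

Request:
{"api": "arm_command", "payload": {
  "steps": [
    [[0,0,0],[0,0,10],255],
    [[0,0,0],[0,0,40],255],
    [[0,0,0],[0,0,50],255],
    [[0,0,0],[-40,-30,20],255],
    [[0,0,0],[-30,-60,0],255],
    [[0,0,0],[-10,-62,0],255],
    [[0,0,0],[0,-62,0],255],
    [[0,0,0],[0,-62,0],255],
    [[0,0,0],[0,-62,0],255],
    [[0,0,0],[0,0,0],255]
  ]
}}

```text
clock: 37.33
position: [0.4033, -0.0091, 0.2816]
ee_rot: [0.001, 0.997, 0.082, 0.0]
contact_force: [-0.0, 0.5, 0.1]
width: 0.0001
```

```bash
python3 - <<'E'
from fit import *
masks={}
for n in("scene","top"):
    im=imaging.get_image(n); cv2.imwrite(f"pics/z_{n}.png",im)
    try: masks[n]=(finder.cut_out(n,"coffee")[0]['pixels'],finder.cut_out(n,"coffee_lid")[0]['pixels'])
    except Exception as e: print(n,e)
fit(masks,[.5338,.3376,.169,[.03]],1)
a=cv2.imread("pics/a_scene.png"); b=cv2.imread("pics/z_scene.png")
print(telemetry.get_state()['clock'],telemetry.get_state()['position'])
E
```

```text
scene list index out of range
261.7372549019608 [0.5328 0.3368 0.1883 0.0319]
37.575 [ 0.403165   -0.00357414  0.28124381]
```

View pics/z_scene.png

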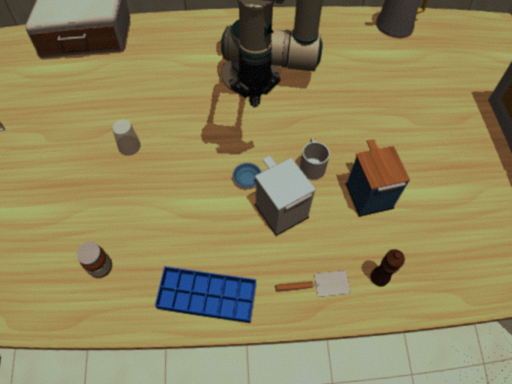

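View pics/z_top.png

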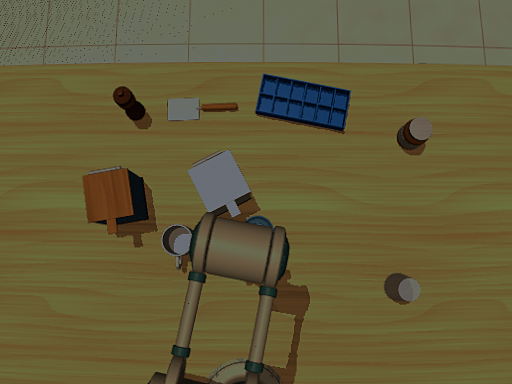

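```bash
python3 - <<'E'
from fit import *
n="scene"; im=cv2.imread("pics/z_scene.png"); big=cv2.resize(im,None,fx=5,fy=5,interpolation=cv2.INTER_CUBIC); p=par(n)
for th,col in((0,(0,255,0)),(.06,(255,255,0))):
    for b in [T(q,.5338,.3376,.169) for q in lidparts(th)]:
        uv=((w2p(n,b,p)+.5)*5-.5)
        for i in range(8):
            for j in range(i):
                if bin(i^j).count('1')==1: cv2.line(big,tuple(int(a) for a in uv[i]),tuple(int(a) for a in uv[j]),col,1)
cv2.imwrite("pics/z_t.png",big[130*5:215*5,340*5:420*5])
E
```

```text
(no output)
```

View pics/z_t.png

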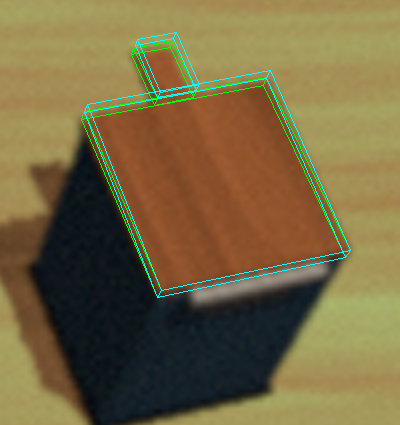

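The lid matches the 0 rad outline, and the mechanical stop at 163 mm agrees. The robot is clear of everything, so I hand the job in.

```bash
python3 - <<'E'
from rig import manip,telemetry
print(manip.sign_off(), telemetry.get_state()['clock'])
E
```

```text
the job is handed in; nothing more can be done
the job is handed in; nothing more can be done
```

The scoop is standing bowl down in the blue coffee canister and the lid is shut. I handed the job in at about 38 s of the 72 s allowed; the hand-in reported no verdict.

**What I did**
- **Lid open:** I opened the coffee lid to about 1.75 rad by its tab.
- **Swing-up:** I swung the scoop up in a light pinch, then pressed it on the counter for about 0.4 s at roughly 10 N. My fit put the handle about 6° from vertical.
- **Placing:** I carried the scoop firmly gripped, set it on the canister floor and let go.
- **Lid shut:** I pushed the lid down from behind.

**Last checks**
- **Lid:** it stopped hard at 163 mm, its shut height, with 8 N of press, and the scene picture matches the 0 rad outline.
- **Scoop:** after I let go it stood upright and clear of the fingers. It was still upright in a picture taken while the lid was closing.
- **Surroundings:** the tea lid looks shut, and nothing else looks shifted except the saucer, which the arm partly hid in the last top view. The robot was well clear of everything.

**What failed or disagreed**
- **First pinches:** the first two attempts went wrong, one too firm (the scoop lifted level) and one too loose (it slid back onto the counter from a small height). I regrasped it; I saw no sign that this broke the drop limit, but I could not read the scoop's speed.
- **Lid re-fit:** a last automatic fit from the top view alone gave 0.03 rad, within the 0.06 limit. In the scene view the finder no longer found the coffee canister or its lid.

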